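# Pack up the handheld radios and rehang the battery basket

### The arm

A 6-joint arm with a two-finger parallel gripper is mounted at the origin on the work surface. World frame = base frame: x ahead of the robot, y to its left, z up, the work surface at z = 0. Lengths are in m, angles in rad, forces in N, time in s.
With the tool pointing down it reaches from about 0.35 to 0.875 m from the base axis. Payload 4.2 kg.
Tool frame: the origin (TCP) lies on the centre line of the jaws, within the pads' length; the fingertips stand nose_length ahead of it and the grasp point (between the pads) lies 11 mm behind it (nose_length is the distance from the TCP to the fingertips, in m); z points along the fingers, y is the line along which they close (so a half turn about z gives the same grasp; the last joint's range is limited). The gripper opens to 87 mm and grips with 3 to 60 N. Pads are 19 mm wide; open, the fingers measure 117 mm over their backs; the gripper's body (75 mm by 190 mm) begins 51 mm behind the grasp point.
Start: joints at [-0.967, 0.385, 0.008, 0, -1.194, -0.259], TCP at [0.211, -0.588, 0.231] pointing down, gripper open.
Joint ranges: [-3.14, 3.14], [-1.21, 2.06], [-1.07, 1.41], [-3.16, 2.05], [-2.99, -0.16], [-3.1, 3.1]. Speed limits (rad/s): [2.79, 2.79, 3.14, 3.14, 3.14, 3.14].

### API

Orientations are given as a unit quaternion [x, y, z, w].
In Python, from rig import * gives the robot as it stands. The module is installed in compiled form; this text tells all that it offers.
- The arm moves only by the tool apply_moves, never from a script. Its argument "moves" is a list of rows, each an object of numbers: "rx", "ry", "rz": the turn, a rotation vector about the tool's x, y, z in rad; "dx", "dy", "dz": the shift along the tool's x, y, z in cm; "gripper": the opening in per cent of the stroke, from 0 (shut) to 100 (fully open). In form: [{"rx": .., "ry": .., "rz": .., "dx": .., "dy": .., "dz": .., "gripper": ..}, ...]. A call has 1 to 5 rows; each row shifts and turns the commanded pose from where the row before left it, along the tool's axes as they then stand; what a row does not reach is not made up. A row lasts 1/8 s, in which the tool goes at most 62.5 mm and 10.7 degrees, less where a joint would pass 70% of its speed; a pose out of reach is approached as far as the arm can. A call with a gripper value outside its range is refused whole. The fingers move at their own pace and stop on an object; the grip force is fixed at half the most. Time passes only in rows, so rows that do not move let the fingers close. It gives the time, the measured TCP pose, the force, the opening and the grip force at its end, in the units of the state.
- sense(): the state, without advancing time (a new reading comes with each control period).
- snapshot(name): name is "side" or "top" or "wrist"; returns the picture (400x640x3 uint8, red, green, blue); there is no depth.
- camera_model(name): a dict with "intrinsics" (3x3 intrinsics, pixels), "rvec" (rotation vector, rad) and "tvec" (3), from world to camera coordinates, as OpenCV has them. Camera axes: x right, y down, z forward; pixel columns grow to the right and rows downward; lengths in m; the calibration is good to about 2 mm. A picture is of the moment at which its call begins: read the wrist's pose just before it. camera_model takes no time and is no camera call; for the wrist camera it gives the pose at the moment of the call.
- finish_job(): hands the job in; it is judged then, once.
The state is a dict: "clock": time; "qpos": joint angles; "joint_vel": joint speeds; "effort": joint torques, N m; "position": TCP position; "tcp_rot": TCP orientation; "ft_force": force on the tool from outside, world axes, zero at the start; "wrist_torque": the same for the moment, N m; "opening": opening from 0.0 (shut) to 1.0 (fully open); "gripper_force": force on a finger pad.
Only numpy, scipy, OpenCV 4.12 (cv2) and the standard library are available. Lean on these libraries where they do the work, as an engineer would, in place of code of your own. Each camera call takes 0.05 s, during which the arm holds its last target. There are 200 camera calls.

### The job

The radio session is over, so pack up the portable kit: lay every handheld radio down on its side in a cradle of the transit tray, one radio to a cradle and well centred in it, and move the hanging basket of spare batteries from its hook stand to the other, empty one, where its bar must hang in the dips of both prongs. Carry the basket level, with the packs in it, and never set it down on anything on the way. Leave the mouse and the hand microphone alone.

Things in the scene. Friction and masses are not known exactly. Their poses are not given: they have to be found in the camera images.
- radio0: black handheld radio, 0.3 kg, may be absent; upright at the start, screen and keys on its own -x face. A rigid block 54 mm (own x) by 46 (own y) by 135 mm tall (own z), centre of mass at its middle. On top: a stub aerial in the middle, 14 mm thick, 40 mm high. Origin: centre of its underside. A knock may tip it over
- radio0_mid (a point): the middle of the block of radio0, 67.5 mm from its underside on its own z axis
- radio1: black handheld radio, 0.3 kg, may be absent; upright at the start, screen and keys on its own -x face. A rigid block 54 mm (own x) by 46 (own y) by 135 mm tall (own z), centre of mass at its middle. On top: a stub aerial in the middle, 14 mm thick, 40 mm high. Origin: centre of its underside. A knock may tip it over
- radio1_mid (a point): the middle of the block of radio1, 67.5 mm from its underside on its own z axis
- radio2: black handheld radio, 0.3 kg, may be absent; upright at the start, screen and keys on its own -x face. A rigid block 54 mm (own x) by 46 (own y) by 135 mm tall (own z), centre of mass at its middle. On top: a stub aerial in the middle, 14 mm thick, 40 mm high. Origin: centre of its underside. A knock may tip it over
- radio2_mid (a point): the middle of the block of radio2, 67.5 mm from its underside on its own z axis
- cradle0 (a point): a cradle of the tray: where the middle of a radio's block is when it lies there, 25 mm above the cradle's seat (the seat is 30 mm above the tabletop); axes as the tray's. The radio lies along own x, aerial towards either end, on any of its four long faces
- cradle1 (a point): a cradle of the tray: where the middle of a radio's block is when it lies there, 25 mm above the cradle's seat (the seat is 30 mm above the tabletop); axes as the tray's. The radio lies along own x, aerial towards either end, on any of its four long faces
- cradle2 (a point): a cradle of the tray: where the middle of a radio's block is when it lies there, 25 mm above the cradle's seat (the seat is 30 mm above the tabletop); axes as the tray's. The radio lies along own x, aerial towards either end, on any of its four long faces
- tray: fixed grey tray, base 120 mm (own x) by 280 (own y) by 10 mm, origin at the centre of its underside. Three cradles at own y = -93, 0, 93 mm, each two black saddles 12 mm thick centred at own x = -18 and 18 mm; flat seat 60 mm wide, 30 mm high, between cheeks 8 mm thick that rise 16 mm above it. The ends of a lying radio overhang freely
- basket: grey hanging basket, 0.3 kg plus packs: open box 90 mm (own x) by 150 (own y) by 45 mm high, walls 4 mm. Rigid aluminium bail: uprights at own y = -70 and 70 mm, joined on top by a square bar 14 by 14 mm along own y, centre 145 mm above the underside. Origin: centre of its underside, z up. Hangs by the bar on stand_from, underside about 62 mm above the table
- basket_bar (a point): the middle of the basket's bar, 145 mm above its origin; between the two prongs there is room (72 mm) to pinch the bar here from above, fingers closing along the basket's x
- pack0: black spare battery pack lying loose in the basket, 64 by 50 by 24 mm, 0.1 kg, origin at the centre of its underside
- pack1: black spare battery pack lying loose in the basket, 64 by 50 by 24 mm, 0.1 kg, origin at the centre of its underside
- stand_from: fixed steel hook stand that holds the basket at the start; origin at the foot of its post, on the table. Base 130 by 150 by 12 mm, post 22 mm thick, 226 mm high. Two J prongs of 8 mm rod at own y = -40 and 40 mm reach from its top to own -x; from own x = -72 mm they dip to a flat seat (x -86 to -116 mm) and end in an upturned tip at x = -130 mm
- stand_from_seat (a point): where the middle of the bar is when it hangs on stand_from: midway between the prongs, stand x = -101 mm, 207 mm above the table (prong tops: 200 mm in the dip, 220 mm before it and at the tip); axes as the stand's
- stand_to: the other, empty hook stand, fixed, of exactly the same shape and axes as stand_from
- stand_to_seat (a point): where the middle of the bar is to be when it hangs on stand_to: midway between the prongs, stand x = -101 mm, 207 mm above the table; axes as the stand's; the bar lies along own y, either way round
- mouse: black computer mouse, 100 by 60 by 30 mm, a bystander; origin at the centre of its underside
- handmic: black hand microphone lying on the table, 75 by 55 by 32 mm, a bystander; origin at the centre of its underside

How it is judged:
By the outcome, as a careful person would: the job done as asked, in the order asked, and still so for the second after the job is handed in, with the robot touching nothing.
Of radio0, radio1, radio2 only 2 to 3 are there at a start; the rules pass over those that are not, and their reading is None.
At some moment in a run one of radio0, radio1, radio2 may be knocked a few centimetres aside while the robot is not near it.
It also fails if it takes over 210 s, if anything falls off the work surface, if the arm or the gripper's body presses on something with over 40 N, if the wrist force passes 120 N, or if a joint passes its speed limit or range.

## Working session

There is one attempt and no reset: what is moved stays moved. The work goes in short steps, Python scripts to look and compute and a tool call to move; the robot and the scene stay as the last step left them, time stands still between calls to the robot, and variables do not carry over. Pictures are saved under pics/ and viewed, at most 14 in all, crops included, and the job is handed in when it is done.

Besides the shell and the picture viewer there is one more tool, called after "Emit:" as name(argument=value, ...) on one line, values as JSON. apply_moves: Moves the arm, as the interface text tells. Its arguments: {"type":"object","properties":{"moves":{"type":"array","items":{"type":"object","properties":{"rx":{"type":"number"},"ry":{"type":"number"},"rz":{"type":"number"},"dx":{"type":"number"},"dy":{"type":"number"},"dz":{"type":"number"},"gripper":{"type":"number"}}}}},"required":["moves"]}

```bash
mkdir -p pics
python3 - <<'E'
from rig import *
import cv2,numpy as np
s=sense();print({k:np.round(v,3).tolist() for k,v in s.items()})
for n in("side","top"):
    cv2.imwrite(f"pics/{n}0.png",snapshot(n)[:,:,::-1])
for n in("side","top","wrist"):
    m=camera_model(n);R=cv2.Rodrigues(np.array(m["rvec"]))[0];print(n,np.round(m["intrinsics"],1).tolist(),(-R.T@np.array(m["tvec"])).round(3),R.round(2).tolist())
E
```

```text
{'clock': 0.0, 'qpos': [-0.967, 0.386, 0.007, -0.0, -1.194, -0.259], 'joint_vel': [0.0, -0.0, -0.001, -0.0, -0.0, 0.001], 'effort': [0.001, -39.066, 18.741, 4.22, 0.011, -0.0], 'position': [0.211, -0.588, 0.229], 'tcp_rot': [-0.171, 0.985, 0.001, -0.0], 'ft_force': [-0.678, -0.412, 0.315], 'wrist_torque': [0.003, -0.016, 0.031], 'gripper_force': 0.0, 'opening': 0.998}
side [[385.0, 0.0, 318.5], [0.0, 385.0, 197.4], [0.0, 0.0, 1.0]] [0.44  0.885 0.863] [[-0.99, -0.1, 0.0], [-0.07, 0.62, -0.78], [0.08, -0.78, -0.62]]
top [[453.4, 0.0, 317.7], [0.0, 453.4, 201.6], [0.0, 0.0, 1.0]] [ 0.284 -0.     1.54 ] [[-0.01, -1.0, 0.01], [-0.99, 0.01, -0.17], [0.17, -0.01, -0.99]]
wrist [[347.7, 0.0, 318.8], [0.0, 347.7, 200.3], [0.0, 0.0, 1.0]] [ 0.144 -0.612  0.385] [[-0.34, 0.94, 0.0], [0.91, 0.33, 0.26], [0.24, 0.09, -0.97]]
```

View pics/side0.png

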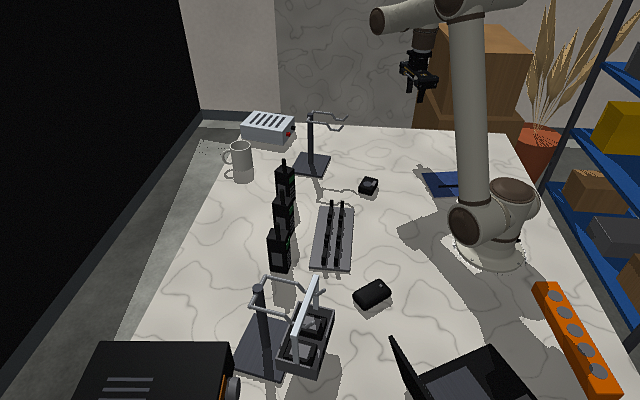

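View pics/top0.png

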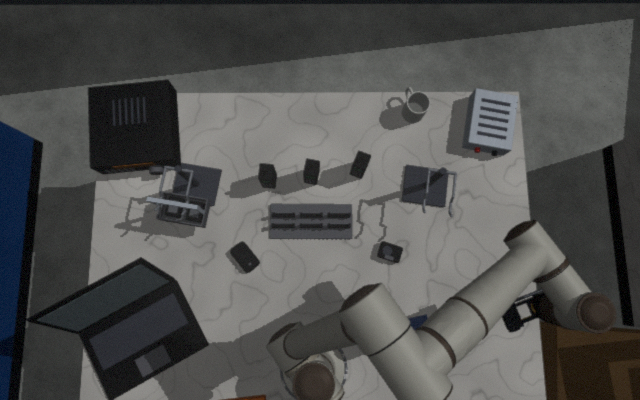

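Side shows three radios at about (280,185–255), the tray at (332,238), the basket at (305,330) on stand_from and the empty stand at (315,140). Top shows radios at (268,175), (312,171), (360,165), the tray at (310,221), the basket at (182,208), the empty stand at (430,185), and mouse and mic at (244,257) and (390,252).

```bash
cat > h.py <<'E'
from rig import *
import cv2,numpy as np
from scipy.spatial.transform import Rotation as Ro
def cast(m,px,z):
    px=np.atleast_2d(np.array(px,float));K=np.array(m["intrinsics"]);R=cv2.Rodrigues(np.array(m["rvec"]))[0];t=np.array(m["tvec"])
    d=(np.linalg.inv(K)@np.c_[px,np.ones(len(px))].T).T@R;o=-R.T@t
    return o+d*((z-o[2])/d[:,2])[:,None]
def proj(m,P):
    return cv2.projectPoints(np.atleast_2d(np.array(P,float)),np.array(m["rvec"]),np.array(m["tvec"]),np.array(m["intrinsics"]),None)[0][:,0]
def tcp():
    s=sense();return np.array(s["position"]),Ro.from_quat(s["tcp_rot"])
E
python3 - <<'E'
from h import *
m=camera_model("top")
im=cv2.imread("pics/top0.png")
c=im[140:280,110:470];cv2.imwrite("pics/topc.png",cv2.resize(cv2.convertScaleAbs(c,alpha=1.6,beta=20),None,fx=2.2,fy=2.2,interpolation=cv2.INTER_CUBIC))
print("radios",cast(m,[(268,170),(312,166),(361,158)],.135).round(3).tolist())
print("tray",cast(m,[(269,205),(351,204),(352,238),(269,239)],.01).round(3).tolist())
E
```

```text
radios [[0.63, 0.142, 0.135], [0.642, 0.002, 0.135], [0.667, -0.155, 0.135]]
tray [[0.537, 0.15, 0.01], [0.539, -0.13, 0.01], [0.422, -0.131, 0.01], [0.421, 0.149, 0.01]]
```

View pics/topc.png

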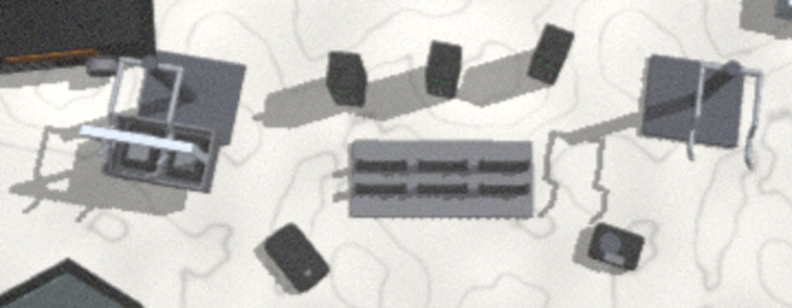

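The enlarged view shows the three radio tops as dark quads, the tray nearly square to the world axes, and the bar of the basket from (82,130) to (205,155) in the crop. I'll bring the wrist camera over the radios to measure them finely.

```bash
cat >> h.py <<'E'
def plan(P,Rt=None,n=None,show=True):
    """rows in tool axes from the present pose to P (TCP), rotation Rt (turn and shift shared evenly)"""
    p,R=tcp();Rt=R if Rt is None else Rt;d=np.array(P)-p;rv=(R.inv()*Rt).as_rotvec()
    n=n or int(max(np.ceil(np.linalg.norm(d)/.055),np.ceil(np.linalg.norm(rv)/.17),1))
    for i in range(n):
        Ri=R*Ro.from_rotvec(rv*i/n)
        print(i,"t",np.round(Ri.inv().apply(d/n)*100,2).tolist(),"r",np.round(rv/n,3).tolist()) if (i<n and (np.linalg.norm(rv)>.01 or i==0)) else None
    print("n",n)
E
python3 - <<'E'
from h import *
p,R=tcp();print(R.as_matrix().round(3).tolist())
plan([.21,-.588,.35]);plan([.57,0.0,.36]); plan([.57,0.0,.36],Ro.from_matrix(np.array([[0,1,0],[1,0,0],[0,0,-1.]]).T) )
E
```

```text
[[-0.941, -0.338, -0.001], [-0.338, 0.941, 0.002], [0.0, 0.002, -1.0]]
0 t [0.04, 0.01, -4.01] r [0.0, 0.0, 0.0]
n 3
0 t [-4.13, 3.32, -1.0] r [0.0, 0.0, 0.0]
n 13
0 t [-4.13, 3.32, -1.0] r [0.0, -0.0, 0.147]
1 t [-3.59, 3.89, -1.0] r [0.0, -0.0, 0.147]
2 t [-2.98, 4.38, -1.0] r [0.0, -0.0, 0.147]
3 t [-2.31, 4.77, -1.0] r [0.0, -0.0, 0.147]
4 t [-1.58, 5.06, -1.0] r [0.0, -0.0, 0.147]
5 t [-0.82, 5.23, -1.0] r [0.0, -0.0, 0.147]
6 t [-0.05, 5.3, -1.0] r [0.0, -0.0, 0.147]
7 t [0.73, 5.25, -1.0] r [0.0, -0.0, 0.147]
8 t [1.49, 5.08, -1.0] r [0.0, -0.0, 0.147]
9 t [2.22, 4.81, -1.0] r [0.0, -0.0, 0.147]
10 t [2.91, 4.43, -1.0] r [0.0, -0.0, 0.147]
11 t [3.52, 3.95, -1.0] r [0.0, -0.0, 0.147]
12 t [4.07, 3.39, -1.0] r [0.0, -0.0, 0.147]
n 13
```

Emit:
apply_moves(moves=[{"dz":-6},{"dz":-6},{"dx":-4,"dy":3.3,"dz":0},{"dx":-4,"dy":3.3},{"dx":-4,"dy":3.3}])

```text
invalid input
```

Emit:
apply_moves(moves=[{"dx":-4.2,"dy":3.3},{"dx":-4.2,"dy":3.3},{"dx":-4.2,"dy":3.3},{"dx":-4.2,"dy":3.3},{"dx":-4.2,"dy":3.3}])

```text
invalid input
```

Emit:
apply_moves(moves=[{"dx":-4.2,"dy":3.3},{"dx":-4.2,"dy":3.3},{"dx":-4.2,"dy":3.3},{"dx":-4.2,"dy":3.3},{"dx":-4.2,"dy":3.3}])

```text
invalid input
```

Emit:
apply_moves(moves=[{"rz":0.172},{"rz":0.172},{"dz":0}])

```text
invalid input
```

Run:
```python
from h import *
p,R=tcp();print(p.round(3),R.as_matrix().round(3).tolist())
m=camera_model("wrist");im=snapshot("wrist");cv2.imwrite("pics/w1.png",im[:,:,::-1])
import json;json.dump({k:np.array(v).tolist() for k,v in m.items()},open("w1.json","w"))
R=cv2.Rodrigues(np.array(m["rvec"]))[0];print((-R.T@np.array(m["tvec"])).round(3),R.round(2).tolist())
```

```text
[ 0.211 -0.588  0.23 ] [[-0.941, -0.338, -0.001], [-0.338, 0.941, 0.002], [0.0, 0.002, -1.0]]
[ 0.144 -0.612  0.385] [[-0.34, 0.94, 0.0], [0.91, 0.33, 0.26], [0.24, 0.09, -0.97]]
```

View pics/w1.png

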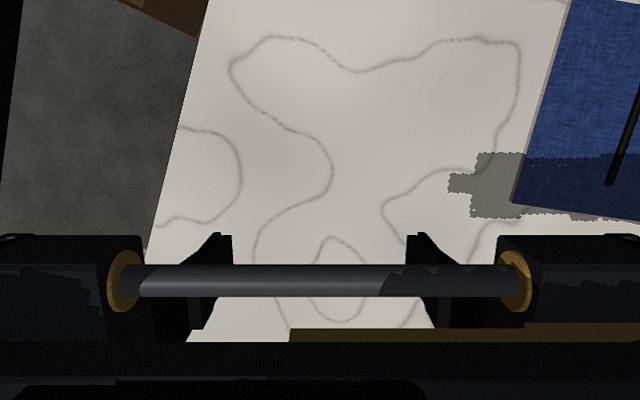

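Emit:
apply_moves(moves=[{"rx":0,"ry":0,"rz":0,"dx":0,"dy":0,"dz":-6,"gripper":100},{"rx":0,"ry":0,"rz":0,"dx":0,"dy":0,"dz":-6,"gripper":100},{"rx":0,"ry":0,"rz":0,"dx":-4.2,"dy":3.3,"dz":0,"gripper":100},{"rx":0,"ry":0,"rz":0,"dx":-4.2,"dy":3.3,"dz":0,"gripper":100},{"rx":0,"ry":0,"rz":0,"dx":-4.2,"dy":3.3,"dz":0,"gripper":100}])

```text
clock: 0.78
position: [0.2969, -0.451, 0.3502]
tcp_rot: [-0.171, 0.985, 0.0, -0.0]
ft_force: [0.8, -0.0, 0.9]
opening: 0.999
gripper_force: 0.0
```

Emit:
apply_moves(moves=[{"rx":0,"ry":0,"rz":0,"dx":-4.8,"dy":2.8,"dz":0,"gripper":100},{"rx":0,"ry":0,"rz":0,"dx":-4.8,"dy":2.8,"dz":0,"gripper":100},{"rx":0,"ry":0,"rz":0,"dx":-4.8,"dy":2.8,"dz":0,"gripper":100},{"rx":0,"ry":0,"rz":0,"dx":-4.8,"dy":2.8,"dz":0,"gripper":100},{"rx":0,"ry":0,"rz":0,"dx":-4.8,"dy":2.8,"dz":0,"gripper":100}])

```text
clock: 1.4
position: [0.4757, -0.2379, 0.3505]
tcp_rot: [-0.172, 0.985, 0.0, -0.0]
ft_force: [0.6, -1.5, -0.7]
opening: 1.003
gripper_force: 0.0
```

Emit:
apply_moves(moves=[{"rx":0,"ry":0,"rz":0.115,"dx":-4.8,"dy":2.8,"dz":0,"gripper":100},{"rx":0,"ry":0,"rz":0.115,"dx":-4.8,"dy":2.8,"dz":0,"gripper":100},{"rx":0,"ry":0,"rz":0.115,"dx":-4.8,"dy":2.8,"dz":0,"gripper":100},{"rx":0,"ry":0,"rz":0,"dx":-5,"dy":1.5,"dz":0,"gripper":100},{"rx":0,"ry":0,"rz":0,"dx":-4,"dy":1.5,"dz":0,"gripper":100}])

```text
clock: 2.02
position: [0.687, -0.0943, 0.3496]
tcp_rot: [-0.0, 1.0, 0.0, -0.001]
ft_force: [0.6, 0.0, 0.6]
opening: 0.998
gripper_force: 0.0
```

Run:
```python
from h import *
p,R=tcp();print(p.round(3),R.as_matrix().round(3).tolist(),sense()["clock"],np.round(sense()["qpos"],2))
```

```text
[ 0.687 -0.094  0.35 ] [[-1.0, -0.001, -0.001], [-0.001, 1.0, 0.0], [0.001, 0.0, -1.0]] 2.025 [ 0.1   0.47  0.42 -0.   -1.53 -1.67]
```

Emit:
apply_moves(moves=[{"rx":0,"ry":0,"rz":0,"dx":-2,"dy":5,"dz":0,"gripper":100},{"rx":0,"ry":0,"rz":0,"dx":-1,"dy":5,"dz":0,"gripper":100},{"rx":0,"ry":0,"rz":0,"dx":0,"dy":0,"dz":0,"gripper":100}])

```text
clock: 2.4
position: [0.716, 0.0083, 0.3486]
tcp_rot: [-0.002, 1.0, 0.0, -0.001]
ft_force: [0.5, -0.4, 0.4]
opening: 1.001
gripper_force: 0.0
```

Run:
```python
from h import *
p,R=tcp();print(p.round(4))
m=camera_model("wrist");im=snapshot("wrist");cv2.imwrite("pics/w2.png",im[:,:,::-1])
import json;json.dump({k:np.array(v).tolist() for k,v in m.items()},open("w2.json","w"))
R=cv2.Rodrigues(np.array(m["rvec"]))[0];print((-R.T@np.array(m["tvec"])).round(4),R.round(3).tolist())
```

```text
[0.716  0.0083 0.3486]
[0.6454 0.0079 0.5043] [[-0.005, 1.0, -0.0], [0.966, 0.005, 0.257], [0.257, 0.001, -0.966]]
```

View pics/w2.png

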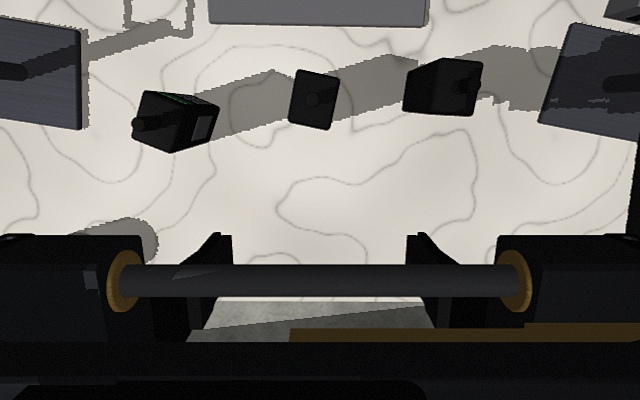

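Run:
```python
import cv2,numpy as np
im=cv2.imread("pics/w2.png")
t=[]
for x0,y0 in((125,80),(265,55),(395,45)):
    c=im[y0:y0+80,x0:x0+100].astype(float)/255
    t.append(cv2.resize((255*np.clip(c,0,1)**.4).astype(np.uint8),None,fx=4,fy=4,interpolation=cv2.INTER_CUBIC))
cv2.imwrite("pics/w2c.png",np.vstack([np.hstack(t[:2]),np.hstack([t[2],t[2]*0])]))
```

```text
(no output)
```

View pics/w2c.png

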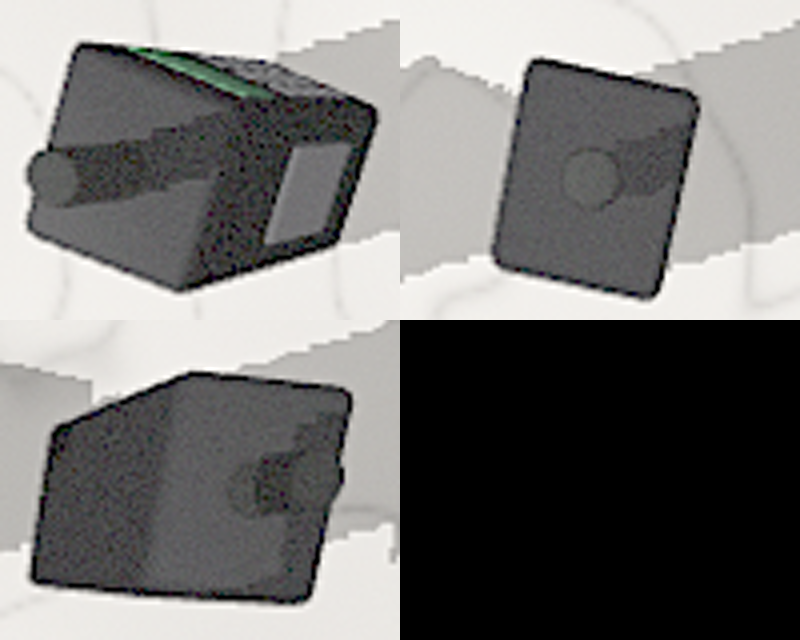

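Run:
```python
from h import *
import json
m=json.load(open("w2.json"))
T={"R":((125,80),[(77,42),(245,98),(180,292),(28,232)]),"M":((265,55),[(130,58),(298,98),(255,300),(92,262)]),"L":((395,45),[(190,52),(352,72),(305,283),(150,268)])}
for k,(o,c) in T.items():
    P=cast(m,np.array(o)+np.array(c)/4-.4,.135)[:,:2]
    e=np.roll(P,-1,0)-P
    print(k,P.mean(0).round(4),"len",np.linalg.norm(e,axis=1).round(4),"ang",np.degrees(np.arctan2(e[:,1],e[:,0])).round(1))
print("tray far corners",cast(m,[(208,24),(429,26)],.01).round(4).tolist())
```

```text
R [ 0.66  -0.159] len [0.0434 0.0543 0.0412 0.0512] ang [  72.   -23.7 -112.1  158.5]
M [0.6376 0.002 ] len [0.0431 0.051  0.0434 0.0508] ang [  77.6  -11.5 -102.6  168.2]
L [0.6245 0.1474] len [0.041  0.0513 0.0405 0.0522] ang [ 83.8  -6.4 -95.  174.2]
tray far corners [[0.5411, -0.1363, 0.01], [0.5419, 0.1504, 0.01]]
```

```bash
cat >> h.py <<'E'
Z=np.array([0,0,1.])
def pick(c,yaw,th=45,h=.045,u=.008):
    th=np.radians(th);b=np.array([-np.sin(np.radians(yaw)),np.cos(np.radians(yaw)),0])
    z=b*np.sin(th)-Z*np.cos(th);x=-b*np.cos(th)-Z*np.sin(th)
    R=Ro.from_matrix(np.c_[x,np.cross(z,x),z])
    g=np.r_[c,.0675+h]-b*u
    return g+.011*z,R,z
E
python3 - <<'E'
from h import *
P,R,z=pick((.6376,.002),-12)
print(P,P-.13*z)
plan(P-.13*z,R)
E
```

```text
[0.63755388 0.00178302 0.10472183] [ 0.61844183 -0.0881321   0.19664571]
0 t [0.97, -0.94, 1.53] r [-0.053, -0.066, -0.128]
1 t [1.19, -0.88, 1.41] r [-0.053, -0.066, -0.128]
2 t [1.38, -0.79, 1.28] r [-0.053, -0.066, -0.128]
3 t [1.56, -0.66, 1.14] r [-0.053, -0.066, -0.128]
4 t [1.7, -0.51, 1.0] r [-0.053, -0.066, -0.128]
5 t [1.82, -0.33, 0.87] r [-0.053, -0.066, -0.128]
6 t [1.9, -0.14, 0.73] r [-0.053, -0.066, -0.128]
7 t [1.95, 0.08, 0.6] r [-0.053, -0.066, -0.128]
8 t [1.96, 0.3, 0.48] r [-0.053, -0.066, -0.128]
9 t [1.94, 0.53, 0.38] r [-0.053, -0.066, -0.128]
n 10
```

Run:
```python
from h import *
P,R,z=pick((.6376,.002),-12)
plan(P-.26*z,R)
```

```text
0 t [1.17, -1.84, 0.61] r [-0.053, -0.066, -0.128]
1 t [1.43, -1.7, 0.43] r [-0.053, -0.066, -0.128]
2 t [1.66, -1.52, 0.24] r [-0.053, -0.066, -0.128]
3 t [1.85, -1.3, 0.05] r [-0.053, -0.066, -0.128]
4 t [2.0, -1.05, -0.14] r [-0.053, -0.066, -0.128]
5 t [2.1, -0.78, -0.32] r [-0.053, -0.066, -0.128]
6 t [2.15, -0.48, -0.5] r [-0.053, -0.066, -0.128]
7 t [2.16, -0.17, -0.66] r [-0.053, -0.066, -0.128]
8 t [2.11, 0.14, -0.8] r [-0.053, -0.066, -0.128]
9 t [2.02, 0.45, -0.92] r [-0.053, -0.066, -0.128]
n 10
```

Emit:
apply_moves(moves=[{"dx":1.2,"dy":-1.8,"dz":0.6,"rx":-0.053,"ry":-0.066,"rz":-0.128,"gripper":100},{"dx":1.4,"dy":-1.7,"dz":0.4,"rx":-0.053,"ry":-0.066,"rz":-0.128,"gripper":100},{"dx":1.7,"dy":-1.5,"dz":0.2,"rx":-0.053,"ry":-0.066,"rz":-0.128,"gripper":100},{"dx":1.9,"dy":-1.3,"dz":0,"rx":-0.053,"ry":-0.066,"rz":-0.128,"gripper":100},{"dx":2.0,"dy":-1.0,"dz":-0.1,"rx":-0.053,"ry":-0.066,"rz":-0.128,"gripper":100}])

```text
clock: 3.08
position: [0.6544, -0.0885, 0.3217]
tcp_rot: [-0.314, 0.927, 0.129, 0.163]
ft_force: [0.2, -1.5, 0.1]
opening: 1.002
gripper_force: 0.0
```

Emit:
apply_moves(moves=[{"dx":2.1,"dy":-0.8,"dz":-0.3,"rx":-0.053,"ry":-0.066,"rz":-0.128,"gripper":100},{"dx":2.1,"dy":-0.5,"dz":-0.5,"rx":-0.053,"ry":-0.066,"rz":-0.128,"gripper":100},{"dx":2.2,"dy":-0.2,"dz":-0.7,"rx":-0.053,"ry":-0.066,"rz":-0.128,"gripper":100},{"dx":2.1,"dy":0.1,"dz":-0.8,"rx":-0.053,"ry":-0.066,"rz":-0.128,"gripper":100},{"dx":2.0,"dy":0.4,"dz":-0.9,"rx":-0.053,"ry":-0.066,"rz":-0.128,"gripper":100}])

```text
clock: 3.7
position: [0.5973, -0.1812, 0.2911]
tcp_rot: [-0.58, 0.719, 0.239, 0.3]
ft_force: [0.7, -0.7, 0.4]
opening: 0.997
gripper_force: 0.0
```

Run:
```python
from h import *
P,R,z=pick((.6376,.002),-12)
p,Rc=tcp();print(p-(P-.26*z),(Rc.inv()*R).as_rotvec().round(3),sense()["qpos"])
plan(P,R,6)
```

```text
[-0.00202911 -0.00317766  0.00250502] [-0.006  0.002 -0.001] [-0.44107843  0.47622534  0.35475601 -0.76562648 -1.64082067  0.24880635]
0 t [-0.0, 0.01, 4.4] r [-0.001, 0.0, -0.0]
n 6
```

Emit:
apply_moves(moves=[{"dx":0,"dy":0,"dz":4.4,"rx":-0.006,"ry":0,"rz":0,"gripper":100},{"dx":0,"dy":0,"dz":4.4,"rx":0,"ry":0,"rz":0,"gripper":100},{"dx":0,"dy":0,"dz":4.4,"rx":0,"ry":0,"rz":0,"gripper":100},{"dx":0,"dy":0,"dz":4.4,"rx":0,"ry":0,"rz":0,"gripper":100},{"dx":0,"dy":0,"dz":4.4,"rx":0,"ry":0,"rz":0,"gripper":100}])

```text
clock: 4.32
position: [0.6309, -0.0275, 0.1345]
tcp_rot: [-0.579, 0.72, 0.241, 0.297]
ft_force: [1.0, 0.9, 0.4]
opening: 1.003
gripper_force: 0.0
```

Run:
```python
from h import *
P,R,z=pick((.6376,.002),-12)
p,Rc=tcp();plan(P,R,1)
m=camera_model("top");im=snapshot("side")[:,:,::-1]
cv2.imwrite("pics/s1.png",cv2.resize(im[120:320,200:400],None,fx=3,fy=3))
```

```text
0 t [-0.01, -0.04, 4.23] r [-0.001, -0.0, -0.005]
n 1
```

View pics/s1.png

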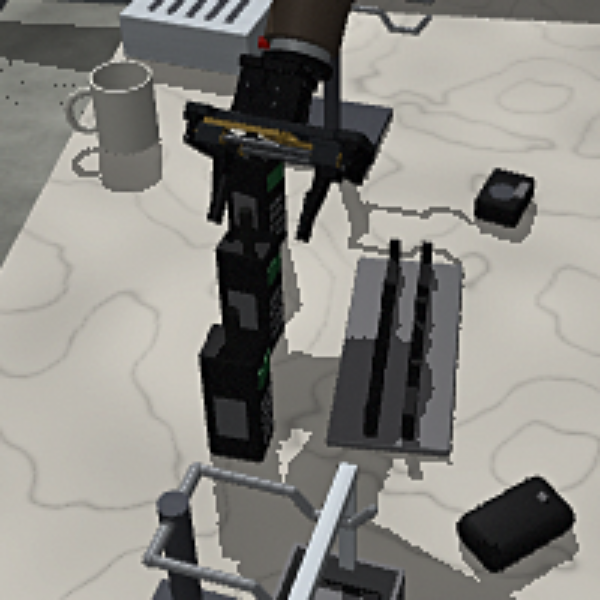

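The gripper is leaning in from the far side, fingers at (217,190) and (310,200), straddling the middle radio without touching the others.

Emit:
apply_moves(moves=[{"dx":0,"dy":0,"dz":4.2,"rx":0,"ry":0,"rz":0,"gripper":100},{"dx":0,"dy":0,"dz":0,"rx":0,"ry":0,"rz":0,"gripper":50},{"dx":0,"dy":0,"dz":0,"rx":0,"ry":0,"rz":0,"gripper":50},{"dx":0,"dy":0,"dz":0,"rx":0,"ry":0,"rz":0,"gripper":30},{"dx":0,"dy":0,"dz":0,"rx":0,"ry":0,"rz":0,"gripper":30}])

```text
clock: 5.0
position: [0.6377, 0.0012, 0.1063]
tcp_rot: [-0.58, 0.719, 0.241, 0.297]
ft_force: [-0.2, -0.7, -0.1]
opening: 0.635
gripper_force: 0.0
```

Run:
```python
from h import *
s=sense();print(s["position"],s["opening"],s["gripper_force"],s["ft_force"])
P,R,z=pick((.6376,.002),-12);plan(P,R,1)
```

```text
[0.63767218 0.00123382 0.10634612] 0.6347838583837614 0.0 [-0.23977615 -0.73834778 -0.10284011]
0 t [0.08, 0.02, 0.15] r [-0.001, 0.0, -0.004]
n 1
```

Emit:
apply_moves(moves=[{"dx":0,"dy":0,"dz":0,"rx":0,"ry":0,"rz":0,"gripper":20},{"dx":0,"dy":0,"dz":0,"rx":0,"ry":0,"rz":0,"gripper":20},{"dx":0,"dy":0,"dz":0,"rx":0,"ry":0,"rz":0,"gripper":20},{"dx":-0.7,"dy":0,"dz":-0.7,"rx":0,"ry":0,"rz":0,"gripper":20},{"dx":-0.7,"dy":0,"dz":-0.7,"rx":0,"ry":0,"rz":0,"gripper":20}])

```text
clock: 5.62
position: [0.6367, 0.0025, 0.1246]
tcp_rot: [-0.58, 0.719, 0.243, 0.296]
ft_force: [-0.7, 0.5, -1.9]
opening: 0.617
gripper_force: 30.0
```

```bash
cat >> h.py <<'E'
def place(c,phi=45,h=.045,u=.008,z0=.055+.004,up=0):
    """TCP pose for a radio lying along world x, top to +x, middle at (c,z0+up)"""
    f=np.radians(phi);z=np.array([-np.sin(f),0,-np.cos(f)]);x=np.array([-np.cos(f),0,np.sin(f)])
    R=Ro.from_matrix(np.c_[x,np.cross(z,x),z])
    return np.array([c[0]+h,c[1],z0+up+u])+.011*z,R,z
E
python3 - <<'E'
from h import *
P,R,z=place((.4795,.0075),up=.2)
p,_=tcp();print(p,P)
plan(P,R)
E
```

```text
[0.63673208 0.0025403  0.12455563] [0.51672183 0.0075     0.25922183]
0 t [-0.67, 0.99, -0.91] r [0.0, 0.108, 0.124]
1 t [-0.44, 1.06, -0.97] r [0.0, 0.108, 0.124]
2 t [-0.2, 1.1, -1.01] r [0.0, 0.108, 0.124]
3 t [0.05, 1.11, -1.01] r [0.0, 0.108, 0.124]
4 t [0.29, 1.09, -1.0] r [0.0, 0.108, 0.124]
5 t [0.53, 1.04, -0.95] r [0.0, 0.108, 0.124]
6 t [0.75, 0.96, -0.88] r [0.0, 0.108, 0.124]
7 t [0.96, 0.85, -0.79] r [0.0, 0.108, 0.124]
8 t [1.13, 0.72, -0.68] r [0.0, 0.108, 0.124]
9 t [1.28, 0.57, -0.55] r [0.0, 0.108, 0.124]
10 t [1.39, 0.4, -0.4] r [0.0, 0.108, 0.124]
11 t [1.47, 0.23, -0.25] r [0.0, 0.108, 0.124]
n 12
```

Emit:
apply_moves(moves=[{"dx":-3,"dy":0,"dz":-3,"rx":0,"ry":0,"rz":0,"gripper":20},{"dx":-3.5,"dy":0,"dz":-3.5,"rx":0,"ry":0,"rz":0,"gripper":20},{"dx":-3.5,"dy":0,"dz":-3.5,"rx":0,"ry":0,"rz":0,"gripper":20},{"dx":-3,"dy":0,"dz":-3,"rx":0,"ry":0,"rz":0,"gripper":20},{"dx":0,"dy":0,"dz":0,"rx":0,"ry":0,"rz":0,"gripper":20}])

```text
clock: 6.25
position: [0.6389, 0.002, 0.3139]
tcp_rot: [-0.581, 0.718, 0.239, 0.299]
ft_force: [-0.1, -0.2, -3.7]
opening: 0.615
gripper_force: 30.0
```

Run:
```python
from h import *
P,R,z=place((.4795,.0075),up=.22)
p,_=tcp();print(p,P)
plan(P,R)
```

```text
[0.63889196 0.00197944 0.31393276] [0.51672183 0.0075     0.27922183]
0 t [0.32, 1.01, 0.08] r [-0.0, 0.109, 0.124]
1 t [0.43, 0.96, 0.12] r [-0.0, 0.109, 0.124]
2 t [0.53, 0.9, 0.18] r [-0.0, 0.109, 0.124]
3 t [0.62, 0.83, 0.24] r [-0.0, 0.109, 0.124]
4 t [0.68, 0.75, 0.31] r [-0.0, 0.109, 0.124]
5 t [0.73, 0.66, 0.39] r [-0.0, 0.109, 0.124]
6 t [0.76, 0.57, 0.47] r [-0.0, 0.109, 0.124]
7 t [0.77, 0.47, 0.55] r [-0.0, 0.109, 0.124]
8 t [0.76, 0.38, 0.64] r [-0.0, 0.109, 0.124]
9 t [0.73, 0.28, 0.72] r [-0.0, 0.109, 0.124]
10 t [0.67, 0.2, 0.79] r [-0.0, 0.109, 0.124]
11 t [0.6, 0.12, 0.86] r [-0.0, 0.109, 0.124]
n 12
```

Emit:
apply_moves(moves=[{"dx":0.3,"dy":1.0,"dz":0.1,"rx":0,"ry":0.109,"rz":0.124,"gripper":20},{"dx":0.4,"dy":1.0,"dz":0.1,"rx":0,"ry":0.109,"rz":0.124,"gripper":20},{"dx":0.5,"dy":0.9,"dz":0.2,"rx":0,"ry":0.109,"rz":0.124,"gripper":20},{"dx":0.6,"dy":0.8,"dz":0.2,"rx":0,"ry":0.109,"rz":0.124,"gripper":20},{"dx":0.7,"dy":0.8,"dz":0.3,"rx":0,"ry":0.109,"rz":0.124,"gripper":20}])

```text
clock: 6.88
position: [0.5854, 0.0057, 0.2942]
tcp_rot: [-0.377, 0.913, 0.158, 0.005]
ft_force: [0.5, 0.3, -3.2]
opening: 0.618
gripper_force: 30.0
```

Emit:
apply_moves(moves=[{"dx":0.7,"dy":0.7,"dz":0.4,"rx":0,"ry":0.109,"rz":0.124,"gripper":20},{"dx":0.8,"dy":0.6,"dz":0.5,"rx":0,"ry":0.109,"rz":0.124,"gripper":20},{"dx":0.8,"dy":0.5,"dz":0.5,"rx":0,"ry":0.109,"rz":0.124,"gripper":20},{"dx":0.8,"dy":0.4,"dz":0.6,"rx":0,"ry":0.109,"rz":0.124,"gripper":20},{"dx":0.7,"dy":0.3,"dz":0.7,"rx":0,"ry":0.109,"rz":0.124,"gripper":20}])

```text
clock: 7.5
position: [0.5342, 0.0092, 0.2812]
tcp_rot: [-0.112, 0.951, 0.046, -0.284]
ft_force: [-0.7, -0.4, -3.8]
opening: 0.623
gripper_force: 30.0
```

Emit:
apply_moves(moves=[{"dx":0.7,"dy":0.2,"dz":0.8,"rx":0,"ry":0.109,"rz":0.124,"gripper":20},{"dx":0.6,"dy":0.1,"dz":0.9,"rx":0,"ry":0.109,"rz":0.124,"gripper":20},{"dx":0,"dy":0,"dz":0,"rx":0,"ry":0,"rz":0,"gripper":20}])

```text
clock: 7.88
position: [0.5139, 0.0098, 0.2732]
tcp_rot: [-0.0, 0.921, -0.0, -0.389]
ft_force: [0.0, 0.0, -3.5]
opening: 0.614
gripper_force: 30.0
```

Run:
```python
from h import *
P,R,z=place((.4795,.0075),up=.22)
p,Rc=tcp();print(p,P,(Rc.inv()*R).as_rotvec(),sense()["qpos"])
cv2.imwrite("pics/w3.png",snapshot("side")[:,:,::-1]);cv2.imwrite("pics/w3t.png",snapshot("wrist")[:,:,::-1])
a=cv2.imread("pics/w3.png")[100:300,200:400];b=cv2.imread("pics/w3t.png")
cv2.imwrite("pics/w3c.png",np.vstack([cv2.resize(a,(350,350)),cv2.resize(b,(350,219))]))
P,R,z=place((.4795,.0075),up=.0);plan(P,R)
```

```text
[0.51389035 0.00980518 0.27323964] [0.51672183 0.0075     0.27922183] [-0.00103568 -0.01275853  0.00013589] [ 0.23142569  0.59053829  0.30225026 -0.18600085 -2.06007338 -1.82187883]
0 t [-3.9, -0.04, 3.76] r [-0.0, -0.002, 0.0]
n 4
```

View pics/w3c.png

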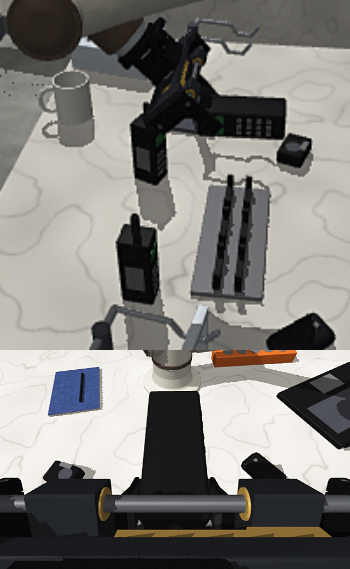

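Side view shows the radio held horizontally with its bottom toward the robot; wrist view shows it straight ahead. Lowering over the middle cradle.

Emit:
apply_moves(moves=[{"dx":-3.9,"dy":0,"dz":3.7,"rx":0,"ry":-0.002,"rz":0,"gripper":20},{"dx":-3.9,"dy":-0.1,"dz":3.7,"rx":0,"ry":0,"rz":0,"gripper":20},{"dx":-3.7,"dy":-0.1,"dz":3.5,"rx":0,"ry":0,"rz":0,"gripper":20},{"dx":0,"dy":0,"dz":0,"rx":0,"ry":0,"rz":0,"gripper":20}])

```text
clock: 8.48
position: [0.5155, 0.0064, 0.1164]
tcp_rot: [0.0, 0.922, -0.001, -0.388]
ft_force: [-0.4, -0.2, -2.5]
opening: 0.617
gripper_force: 30.0
```

Run:
```python
from h import *
P,R,z=place((.4795,.008),up=.0);p,Rc=tcp();print(p,P,sense()["wrist_torque"]);plan(P,R,2)
```

```text
[0.51546651 0.00640194 0.11643928] [0.51672183 0.008      0.05922183] [-0.09427495 -2.13420874  0.00331785]
0 t [-2.09, 0.09, 1.95] r [-0.001, -0.006, -0.001]
1 t [-2.08, 0.08, 1.97] r [-0.001, -0.006, -0.001]
n 2
```

Emit:
apply_moves(moves=[{"dx":-1.5,"dy":0.1,"dz":1.4,"rx":0,"ry":-0.006,"rz":0,"gripper":20},{"dx":-1.5,"dy":0.1,"dz":1.4,"rx":0,"ry":-0.006,"rz":0,"gripper":20},{"dx":-0.8,"dy":0,"dz":0.8,"rx":0,"ry":0,"rz":0,"gripper":20},{"dx":0,"dy":0,"dz":0,"rx":0,"ry":0,"rz":0,"gripper":20}])

```text
clock: 8.98
position: [0.5202, 0.0086, 0.0693]
tcp_rot: [-0.001, 0.926, -0.001, -0.378]
ft_force: [1.7, 0.5, 2.6]
opening: 0.618
gripper_force: 30.0
```

Run:
```python
from h import *
P,R,z=place((.4795,.008),up=.0);p,Rc=tcp();print(p,P,sense()["ft_force"]);plan(P,R,1)
```

```text
[0.52021047 0.00856595 0.06931026] [0.51672183 0.008      0.05922183] [1.6555097  0.51489403 2.57180621]
0 t [-0.46, -0.05, 0.96] r [-0.003, 0.01, 0.0]
n 1
```

Run:
```python
from h import *
g=lambda a:(255*(a/255.)**.5).astype(np.uint8)
w=g(snapshot("wrist")[:,:,::-1]);s=g(snapshot("side")[:,:,::-1]);t=g(snapshot("top")[:,:,::-1])
for n,i in zip("wst",(w,s,t)): cv2.imwrite(f"pics/p4{n}.png",i)
a=cv2.resize(s[190:290,290:390],(400,400),interpolation=cv2.INTER_CUBIC);b=cv2.resize(t[170:250,250:370],(400,267),interpolation=cv2.INTER_CUBIC)
c=cv2.resize(w[:260,:],(400,162))
z=np.zeros((600,800,3),np.uint8);z[:400,:400]=a;z[:267,400:]=b;z[400:562,:400]=c
z[267:567,400:]=cv2.resize(w[60:240,200:440],(400,300))
cv2.imwrite("pics/p4.png",z)
```

```text
(no output)
```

View pics/p4.png

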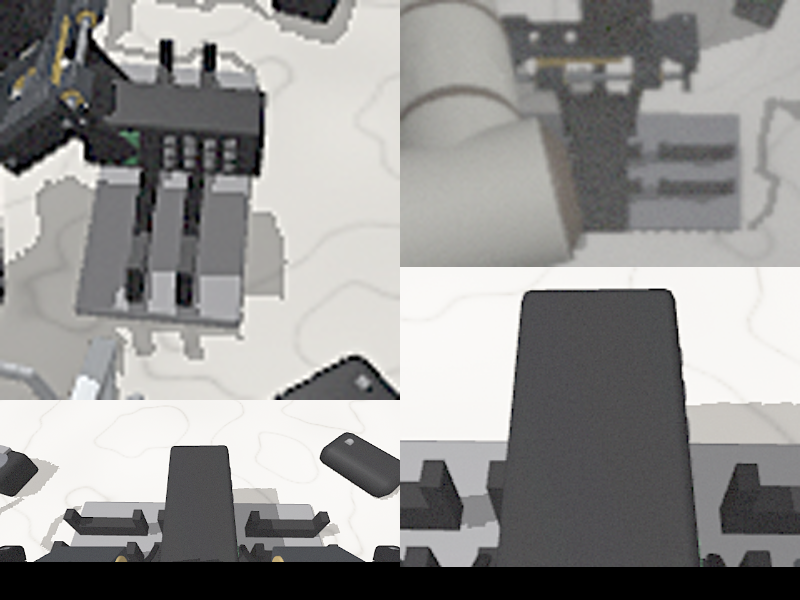

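Run:
```python
from h import *
m=camera_model("wrist")
im=cv2.imread("pics/p4w.png")
g=cv2.cvtColor(im,cv2.COLOR_BGR2GRAY)
# tray far edge ends (robot side edge) and the cheeks
for r in (172,178,184,190): print(r,''.join('#' if v<70 else ('+' if v<130 else '.') for v in g[r,60:580:2]))
print(proj(m,[[.4615,.008+y,.046] for y in(-.131,-.123,-.063,-.055,-.038,-.030,.030,.038,.055,.063,.123,.131)]).round(1).tolist())
print(tcp()[0])
```

```text
172 ......................................................................................................+++++++++++++++++++++++++++++++++++++++++++++++++++++##+.................................+....................................................................
178 .......................#+++++##..............................................++++++#.............#++++++++++++++++++++++++++++++++++++++++++++++++++++++++++#+.............######+..................................................................................
184 ......................#+++++######...........................................++++++##............+++++++++++++++++++++++++++++++++++++++++++++++++++++++++++##...........+########.............................................+##++++++#...........................
190 .....................#+++#+##################++++++++++++++++++++++#++#+++++++++++####+.........++++++++++++++++++++++++++++++++++++++++++++++++++++++++++++##+.........+#########+..............+...........................######++++++#..........................
[[109.1, 183.2], [121.9, 183.3], [217.7, 183.4], [230.5, 183.4], [257.7, 183.4], [270.4, 183.4], [366.5, 183.6], [379.3, 183.6], [406.6, 183.6], [419.4, 183.6], [515.8, 183.8], [528.6, 183.8]]
[0.52014347 0.00849307 0.06913405]
```

Run:
```python
from h import *
im=cv2.imread("pics/p4w.png");g=cv2.cvtColor(im,cv2.COLOR_BGR2GRAY).astype(int)
for r in (180,184,186):
    d=np.abs(np.diff(g[r]));print(r,[(int(i),int(g[r,i-2]),int(g[r,i+3])) for i in np.where(d>35)[0] if 90<i<560])
```

```text
180 [(103, 249, 74), (104, 251, 83), (105, 255, 83), (117, 81, 57), (123, 33, 250), (124, 31, 245), (129, 245, 183), (212, 184, 82), (213, 188, 80), (226, 83, 177), (227, 77, 187), (228, 50, 184), (252, 184, 75), (253, 186, 76), (374, 70, 135), (399, 136, 50), (400, 136, 66), (414, 57, 136), (444, 134, 185), (502, 160, 249), (508, 249, 52), (509, 253, 65), (521, 53, 253), (522, 52, 253), (523, 46, 249)]
184 [(102, 223, 75), (103, 198, 78), (125, 53, 230), (126, 41, 212), (127, 37, 182), (211, 184, 70), (212, 185, 83), (228, 28, 188), (229, 48, 185), (251, 183, 71), (252, 186, 84), (374, 66, 134), (398, 138, 51), (399, 141, 61), (400, 129, 49), (414, 61, 138), (444, 134, 187), (501, 185, 255), (503, 150, 110), (505, 197, 49), (506, 255, 60), (507, 228, 61), (523, 79, 255), (524, 74, 250)]
186 [(101, 198, 75), (102, 203, 74), (128, 47, 191), (129, 32, 190), (211, 187, 74), (212, 190, 74), (230, 54, 186), (251, 184, 79), (252, 187, 78), (374, 65, 136), (397, 136, 34), (398, 137, 41), (415, 61, 139), (445, 137, 186), (503, 163, 43), (504, 165, 53), (505, 172, 67), (524, 75, 252), (525, 69, 248)]
```

Run:
```python
from h import *
m=camera_model("wrist");im=cv2.imread("pics/p4w.png");g=cv2.cvtColor(im,cv2.COLOR_BGR2GRAY).astype(int)
for c in(110,219,405,516):
    d=np.diff(g[:,c]);print(c,[(int(i),int(g[i-2,c]),int(g[i+3,c])) for i in np.where(abs(d)>25)[0] if 100<i<240])
print(proj(m,[[.4555,-.059,.046],[.4675,-.059,.046],[.42,-.1,.01]]).round(1).tolist())
for c in (150,180,470): 
    d=np.diff(g[:,c]);print(c,[(int(i),int(g[i-2,c]),int(g[i+3,c])) for i in np.where(abs(d)>15)[0] if 100<i<240])
# radio far-end edges
for r in(80,100,130):
    d=np.diff(g[r]);print(r,[int(i) for i in np.where(abs(d)>35)[0] if 200<i<440])
```

```text
110 [(173, 237, 74), (174, 243, 78), (175, 246, 73), (196, 51, 157), (198, 54, 255), (199, 27, 250), (233, 249, 81)]
219 [(163, 247, 185), (164, 249, 183), (174, 182, 73), (175, 187, 77), (216, 64, 190), (217, 56, 186), (230, 189, 11), (231, 179, 52), (233, 100, 53)]
405 [(141, 235, 196), (165, 199, 133), (177, 136, 61), (219, 59, 138), (220, 51, 134), (235, 140, 29), (236, 115, 47)]
516 [(101, 0, 251), (178, 249, 82), (179, 252, 79), (180, 255, 82), (195, 79, 64), (206, 48, 189), (207, 44, 187), (221, 196, 243), (224, 250, 189), (234, 191, 81), (235, 190, 83)]
[[212.7, 175.3], [209.8, 191.6], [179.3, 162.7]]
150 [(162, 247, 186), (187, 185, 77), (188, 187, 79), (203, 76, 57), (214, 55, 147), (215, 65, 191), (216, 60, 186), (217, 36, 184), (234, 185, 82), (235, 189, 82)]
180 [(162, 242, 185), (163, 242, 183), (164, 245, 184), (187, 185, 73), (188, 187, 86), (203, 77, 57), (216, 52, 186), (217, 55, 186), (234, 186, 85), (235, 189, 81), (236, 185, 78)]
470 [(165, 248, 185), (166, 249, 181), (167, 250, 183), (191, 185, 77), (192, 187, 79), (219, 56, 189), (220, 54, 186), (221, 44, 183), (234, 184, 75), (235, 188, 82)]
80 [271, 272, 363, 364, 365]
100 [269, 270, 365, 366, 367]
130 [267, 268, 368, 369, 370]
```

Emit:
apply_moves(moves=[{"dx":0.6,"dy":0,"dz":-0.6,"rx":0,"ry":0,"rz":0,"gripper":20},{"dx":0,"dy":-0.4,"dz":0,"rx":0,"ry":0.01,"rz":0,"gripper":20},{"dx":0,"dy":0,"dz":0,"rx":0,"ry":0,"rz":0,"gripper":20}])

```text
clock: 9.5
position: [0.5182, 0.0041, 0.0742]
tcp_rot: [0.001, 0.923, -0.001, -0.385]
ft_force: [-0.5, -0.7, -3.3]
opening: 0.618
gripper_force: 29.9
```

Run:
```python
from h import *
P,R,z=place((.4805,.0045));p,Rc=tcp();print(p,P,sense()["ft_force"]);plan(P,R,1)
```

```text
[0.51820905 0.00413702 0.07419282] [0.51772183 0.0045     0.05922183] [-0.54168291 -0.65113094 -3.33192569]
0 t [-1.03, 0.04, 1.09] r [-0.001, -0.005, -0.002]
n 1
```

Emit:
apply_moves(moves=[{"dx":-0.5,"dy":0,"dz":0.5,"rx":0,"ry":-0.005,"rz":0,"gripper":20},{"dx":-0.5,"dy":0,"dz":0.5,"rx":0,"ry":0,"rz":0,"gripper":20},{"dx":-0.2,"dy":0,"dz":0.2,"rx":0,"ry":0,"rz":0,"gripper":20},{"dx":0,"dy":0,"dz":0,"rx":0,"ry":0,"rz":0,"gripper":20}])

```text
clock: 10.0
position: [0.5183, 0.0045, 0.0573]
tcp_rot: [0.0, 0.924, -0.001, -0.383]
ft_force: [-0.2, -0.2, -2.5]
opening: 0.618
gripper_force: 29.9
```

Emit:
apply_moves(moves=[{"dx":-0.25,"dy":0,"dz":0.25,"rx":0,"ry":0,"rz":0,"gripper":20},{"dx":-0.1,"dy":0,"dz":0.1,"rx":0,"ry":0,"rz":0,"gripper":20},{"dx":0,"dy":0,"dz":0,"rx":0,"ry":0,"rz":0,"gripper":20}])

```text
clock: 10.38
position: [0.5187, 0.0045, 0.0536]
tcp_rot: [0.0, 0.924, -0.001, -0.382]
ft_force: [1.5, 0.4, 1.2]
opening: 0.617
gripper_force: 29.9
```

Emit:
apply_moves(moves=[{"dx":0,"dy":0,"dz":0,"rx":0,"ry":0,"rz":0,"gripper":85},{"dx":0,"dy":0,"dz":0,"rx":0,"ry":0,"rz":0,"gripper":85},{"dx":0,"dy":0,"dz":0,"rx":0,"ry":0,"rz":0,"gripper":85},{"dx":0,"dy":0,"dz":-2,"rx":0,"ry":0,"rz":0,"gripper":85},{"dx":0,"dy":0,"dz":-4,"rx":0,"ry":0,"rz":0,"gripper":85}])

```text
clock: 11.0
position: [0.56, 0.0045, 0.0952]
tcp_rot: [0.0, 0.923, -0.001, -0.384]
ft_force: [1.6, 0.9, 0.3]
opening: 0.841
gripper_force: 0.0
```

Emit:
apply_moves(moves=[{"dx":0,"dy":0,"dz":-5,"rx":0,"ry":0,"rz":0,"gripper":100},{"dx":3.7,"dy":0,"dz":-3.7,"rx":0,"ry":-0.1,"rz":0,"gripper":100},{"dx":3.7,"dy":0,"dz":-3.7,"rx":0,"ry":-0.17,"rz":0,"gripper":100},{"dx":1.8,"dy":0,"dz":-3.5,"rx":0,"ry":-0.17,"rz":0,"gripper":100},{"dx":1,"dy":0,"dz":-2,"rx":0,"ry":-0.17,"rz":0,"gripper":100}])

```text
clock: 11.62
position: [0.5907, 0.005, 0.3]
tcp_rot: [-0.0, 0.997, -0.001, -0.082]
ft_force: [0.5, -0.3, 0.9]
opening: 0.999
gripper_force: 0.0
```

Run:
```python
from h import *
import json
p,R=tcp();print(p,R.as_matrix().round(2).tolist())
m=camera_model("wrist");json.dump({k:np.array(v).tolist() for k,v in m.items()},open("w5.json","w"))
g=lambda a:(255*(a/255.)**.5).astype(np.uint8)
w=g(snapshot("wrist")[:,:,::-1]);t=g(snapshot("top")[:,:,::-1]);cv2.imwrite("pics/p5w.png",w);cv2.imwrite("pics/p5t.png",t)
cv2.imwrite("pics/p5.png",np.vstack([w[:270],cv2.resize(t[140:270,110:470],(640,231))]))
```

```text
[0.59068863 0.00495483 0.29999584] [[-0.99, -0.0, -0.16], [-0.0, 1.0, -0.0], [0.16, -0.0, -0.99]]
```

View pics/p5.png

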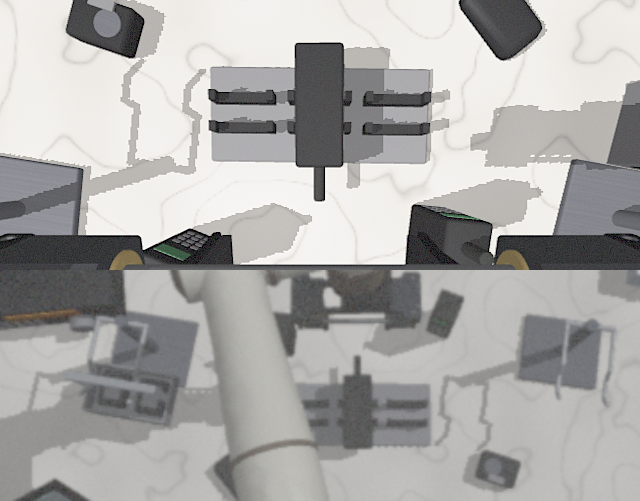

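Run:
```python
from h import *
import json
m=json.load(open("w5.json"))
c=cast(m,[(210,67),(430,69),(430,163.5),(212,161)],.01);print(c.round(4).tolist(),c.mean(0))
r=cast(m,[(295.5,42.5),(343,42.5),(343,167),(295.5,166.5)],.076);print(r.round(4).tolist(),r.mean(0))
# cheek outer edges row 97
k=cast(m,[(208.5,92),(430,93)],.046);print(k.round(4))
# radios' top from the top camera now
g=cv2.cvtColor(cv2.imread("pics/p5t.png"),cv2.COLOR_BGR2GRAY)
g0=cv2.cvtColor((255*(cv2.imread("pics/top0.png")/255.)**.5).astype(np.uint8),cv2.COLOR_BGR2GRAY)
d=cv2.absdiff(g,g0);print("R diff",d[145:185,345:378].max(),d[145:185,345:378].mean(),"L diff",d[155:190,255:282].mean())
```

```text
[[0.4212, -0.1337, 0.01], [0.4234, 0.1451, 0.01], [0.5425, 0.149, 0.01], [0.5396, -0.1346, 0.01]] [0.4816954  0.00642651 0.01      ]
[[0.4137, -0.0208, 0.076], [0.4136, 0.0303, 0.076], [0.547, 0.0314, 0.076], [0.5465, -0.0215, 0.076]] [0.48019014 0.00488489 0.076     ]
[[ 0.4595 -0.1253  0.046 ]
 [ 0.4604  0.1349  0.046 ]]
R diff 100 5.7 L diff 39.91428571428571
```

Run:
```python
from h import *
import json
m=json.load(open("w5.json"))
def cor(c,y):
    y=np.radians(y);a=np.array([np.cos(y),np.sin(y)]);b=np.array([-a[1],a[0]])
    return [np.r_[np.array(c)+i*a*.027+j*b*.023,z] for z in(.135,0) for i,j in((-1,-1),(-1,1),(1,1),(1,-1))]
print("L",proj(m,cor((.6245,.1474),-5.5)).round(0).tolist());print("R",proj(m,cor((.66,-.159),-21.5)).round(0).tolist())
P,R,z=pick((.6245,.1474),-5.5)
print(P,P-.26*z)
plan(P-.26*z,R)
```

```text
L [[447.0, 218.0], [494.0, 223.0], [486.0, 277.0], [439.0, 273.0], [410.0, 203.0], [444.0, 206.0], [439.0, 246.0], [405.0, 242.0]]
R [[138.0, 249.0], [183.0, 266.0], [165.0, 316.0], [120.0, 300.0], [190.0, 226.0], [222.0, 238.0], [208.0, 274.0], [177.0, 262.0]]
[0.62447874 0.1471792  0.10472183] [ 0.60685771 -0.03582217  0.28856959]
0 t [-0.19, -0.37, 0.11] r [-0.042, -0.07, -0.132]
1 t [-0.13, -0.39, 0.1] r [-0.042, -0.07, -0.132]
2 t [-0.07, -0.41, 0.09] r [-0.042, -0.07, -0.132]
3 t [-0.01, -0.42, 0.08] r [-0.042, -0.07, -0.132]
4 t [0.05, -0.42, 0.06] r [-0.042, -0.07, -0.132]
5 t [0.11, -0.41, 0.04] r [-0.042, -0.07, -0.132]
6 t [0.16, -0.39, 0.01] r [-0.042, -0.07, -0.132]
7 t [0.21, -0.37, -0.02] r [-0.042, -0.07, -0.132]
8 t [0.26, -0.34, -0.05] r [-0.042, -0.07, -0.132]
9 t [0.29, -0.3, -0.08] r [-0.042, -0.07, -0.132]
10 t [0.32, -0.25, -0.12] r [-0.042, -0.07, -0.132]
n 11
```

Run:
```python
from h import *
import json
w=cv2.imread("pics/p5w.png");m=json.load(open("w5.json"))
c=cv2.resize(w[190:270,390:510],None,fx=5,fy=5,interpolation=cv2.INTER_CUBIC)
d=cv2.resize(w[210:270,130:250],None,fx=3,fy=3,interpolation=cv2.INTER_CUBIC)
z=np.zeros((590,600,3),np.uint8);z[:400]=c;z[405:585,:360]=d
cv2.imwrite("pics/p5c.png",z)
```

```text
(no output)
```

View pics/p5c.png

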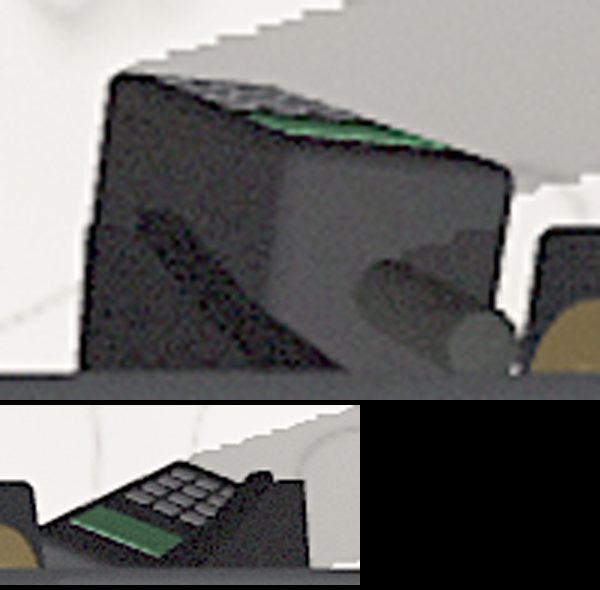

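The radio's top corners at (447,218) and (492,224) match my prediction, so L hasn't moved. Swinging to its pick pose.

Emit:
apply_moves(moves=[{"dx":-0.2,"dy":-0.4,"dz":0.1,"rx":-0.042,"ry":-0.07,"rz":-0.132,"gripper":100},{"dx":-0.1,"dy":-0.4,"dz":0.1,"rx":-0.042,"ry":-0.07,"rz":-0.132,"gripper":100},{"dx":-0.1,"dy":-0.4,"dz":0.1,"rx":-0.042,"ry":-0.07,"rz":-0.132,"gripper":100},{"dx":0,"dy":-0.4,"dz":0.1,"rx":-0.042,"ry":-0.07,"rz":-0.132,"gripper":100},{"dx":0,"dy":-0.4,"dz":0.1,"rx":-0.042,"ry":-0.07,"rz":-0.132,"gripper":100}])

```text
clock: 12.35
position: [0.598, -0.0128, 0.2882]
tcp_rot: [-0.314, 0.936, 0.13, 0.089]
ft_force: [0.9, 0.3, -0.5]
opening: 0.999
gripper_force: 0.0
```

Emit:
apply_moves(moves=[{"dx":0.1,"dy":-0.4,"dz":0,"rx":-0.042,"ry":-0.07,"rz":-0.132,"gripper":100},{"dx":0.2,"dy":-0.4,"dz":0,"rx":-0.042,"ry":-0.07,"rz":-0.132,"gripper":100},{"dx":0.2,"dy":-0.4,"dz":0,"rx":-0.042,"ry":-0.07,"rz":-0.132,"gripper":100},{"dx":0.3,"dy":-0.3,"dz":0,"rx":-0.042,"ry":-0.07,"rz":-0.132,"gripper":100},{"dx":0.3,"dy":-0.3,"dz":-0.1,"rx":-0.042,"ry":-0.07,"rz":-0.132,"gripper":100}])

```text
clock: 12.98
position: [0.6062, -0.0318, 0.281]
tcp_rot: [-0.579, 0.737, 0.242, 0.252]
ft_force: [-0.1, 0.3, 0.1]
opening: 1.006
gripper_force: 0.0
```

Emit:
apply_moves(moves=[{"dx":0.3,"dy":-0.3,"dz":-0.1,"rx":-0.042,"ry":-0.07,"rz":-0.132,"gripper":100},{"dx":0,"dy":0,"dz":0,"rx":0,"ry":0,"rz":0,"gripper":100}])

```text
clock: 13.22
position: [0.6088, -0.0364, 0.2777]
tcp_rot: [-0.619, 0.686, 0.26, 0.279]
ft_force: [0.2, -0.4, -0.1]
opening: 1.0
gripper_force: 0.0
```

Run:
```python
from h import *
P,R,z=pick((.6245,.1474),-5.5)
plan(P-.04*z,R,5)
```

```text
0 t [-0.17, 0.01, 4.25] r [0.001, -0.0, -0.002]
1 t [-0.17, 0.02, 4.25] r [0.001, -0.0, -0.002]
2 t [-0.16, 0.02, 4.25] r [0.001, -0.0, -0.002]
3 t [-0.16, 0.03, 4.25] r [0.001, -0.0, -0.002]
4 t [-0.16, 0.03, 4.25] r [0.001, -0.0, -0.002]
n 5
```

Emit:
apply_moves(moves=[{"dx":-0.3,"dy":0,"dz":4.2,"rx":0,"ry":0,"rz":-0.01,"gripper":100},{"dx":-0.3,"dy":0,"dz":4.2,"rx":0,"ry":0,"rz":0,"gripper":100},{"dx":-0.2,"dy":0,"dz":4.2,"rx":0,"ry":0,"rz":0,"gripper":100},{"dx":0,"dy":0,"dz":4.2,"rx":0,"ry":0,"rz":0,"gripper":100},{"dx":0,"dy":0,"dz":4.2,"rx":0,"ry":0,"rz":0,"gripper":100}])

```text
clock: 13.85
position: [0.6221, 0.1196, 0.1368]
tcp_rot: [-0.624, 0.682, 0.257, 0.281]
ft_force: [0.1, 0.3, -0.6]
opening: 0.998
gripper_force: 0.0
```

Run:
```python
from h import *
P,R,z=pick((.6245,.1474),-5.5)
plan(P,R,1)
```

```text
0 t [0.3, 0.01, 4.23] r [0.005, -0.004, 0.006]
n 1
```

Emit:
apply_moves(moves=[{"dx":0.2,"dy":0,"dz":4.3,"rx":0,"ry":0,"rz":0.006,"gripper":100},{"dx":0,"dy":0,"dz":0,"rx":0,"ry":0,"rz":0,"gripper":100},{"dx":0,"dy":0,"dz":0,"rx":0,"ry":0,"rz":0,"gripper":20},{"dx":0,"dy":0,"dz":0,"rx":0,"ry":0,"rz":0,"gripper":20},{"dx":0,"dy":0,"dz":0,"rx":0,"ry":0,"rz":0,"gripper":20}])

```text
clock: 14.48
position: [0.6256, 0.1461, 0.1068]
tcp_rot: [-0.622, 0.683, 0.257, 0.282]
ft_force: [-0.2, 0.1, -0.4]
opening: 0.741
gripper_force: 0.0
```

Emit:
apply_moves(moves=[{"dx":0,"dy":0,"dz":0,"rx":0,"ry":0,"rz":0,"gripper":20},{"dx":0,"dy":0,"dz":0,"rx":0,"ry":0,"rz":0,"gripper":20},{"dx":0,"dy":0,"dz":0,"rx":0,"ry":0,"rz":0,"gripper":20},{"dx":0,"dy":0,"dz":0,"rx":0,"ry":0,"rz":0,"gripper":20}])

```text
clock: 14.98
position: [0.6252, 0.1465, 0.1062]
tcp_rot: [-0.623, 0.683, 0.257, 0.281]
ft_force: [-0.7, -2.2, 4.6]
opening: 0.619
gripper_force: 30.0
```

Run:
```python
from h import *
P,R,z=pick((.6245,.1474),-5.5)
plan(P,R,1)
```

```text
0 t [0.06, 0.07, 0.14] r [0.004, -0.003, 0.002]
n 1
```

Emit:
apply_moves(moves=[{"dx":-1.5,"dy":0,"dz":-1.5,"rx":0,"ry":0,"rz":0,"gripper":20},{"dx":-3.5,"dy":0,"dz":-3.5,"rx":0,"ry":0,"rz":0,"gripper":20},{"dx":-3.5,"dy":0,"dz":-3.5,"rx":0,"ry":0,"rz":0,"gripper":20},{"dx":-3.5,"dy":0,"dz":-3.5,"rx":0,"ry":0,"rz":0,"gripper":20},{"dx":0,"dy":0,"dz":0,"rx":0,"ry":0,"rz":0,"gripper":20}])

```text
clock: 15.6
position: [0.6269, 0.1475, 0.2815]
tcp_rot: [-0.624, 0.682, 0.254, 0.285]
ft_force: [0.1, -0.1, -2.6]
opening: 0.617
gripper_force: 30.0
```

Run:
```python
from h import *
P,R,z=place((.4817,.0976),up=.18)
p,_=tcp();print(p,P)
plan(P,R)
```

```text
[0.62690806 0.14749077 0.28145923] [0.51892183 0.0976     0.23922183]
0 t [0.55, 0.79, -0.1] r [-0.001, 0.097, 0.124]
1 t [0.65, 0.72, -0.04] r [-0.001, 0.097, 0.124]
2 t [0.73, 0.63, 0.03] r [-0.001, 0.097, 0.124]
3 t [0.8, 0.54, 0.1] r [-0.001, 0.097, 0.124]
4 t [0.85, 0.44, 0.18] r [-0.001, 0.097, 0.124]
5 t [0.87, 0.33, 0.27] r [-0.001, 0.097, 0.124]
6 t [0.88, 0.22, 0.35] r [-0.001, 0.097, 0.124]
7 t [0.86, 0.11, 0.44] r [-0.001, 0.097, 0.124]
8 t [0.82, 0.01, 0.52] r [-0.001, 0.097, 0.124]
9 t [0.76, -0.09, 0.59] r [-0.001, 0.097, 0.124]
10 t [0.68, -0.18, 0.66] r [-0.001, 0.097, 0.124]
11 t [0.59, -0.26, 0.73] r [-0.001, 0.097, 0.124]
12 t [0.48, -0.33, 0.78] r [-0.001, 0.097, 0.124]
n 13
```

Emit:
apply_moves(moves=[{"dx":0.5,"dy":0.8,"dz":-0.1,"rx":0,"ry":0.097,"rz":0.124,"gripper":20},{"dx":0.6,"dy":0.7,"dz":0,"rx":0,"ry":0.097,"rz":0.124,"gripper":20},{"dx":0.7,"dy":0.6,"dz":0,"rx":0,"ry":0.097,"rz":0.124,"gripper":20},{"dx":0.8,"dy":0.5,"dz":0.1,"rx":0,"ry":0.097,"rz":0.124,"gripper":20},{"dx":0.8,"dy":0.4,"dz":0.2,"rx":0,"ry":0.097,"rz":0.124,"gripper":20}])

```text
clock: 16.23
position: [0.584, 0.1294, 0.2587]
tcp_rot: [-0.428, 0.887, 0.176, 0.017]
ft_force: [-0.6, -0.9, -4.0]
opening: 0.621
gripper_force: 30.0
```

Emit:
apply_moves(moves=[{"dx":0.9,"dy":0.3,"dz":0.3,"rx":0,"ry":0.097,"rz":0.124,"gripper":20},{"dx":0.9,"dy":0.2,"dz":0.3,"rx":0,"ry":0.097,"rz":0.124,"gripper":20},{"dx":0.9,"dy":0.1,"dz":0.4,"rx":0,"ry":0.097,"rz":0.124,"gripper":20},{"dx":0.8,"dy":0,"dz":0.5,"rx":0,"ry":0.097,"rz":0.124,"gripper":20},{"dx":0.8,"dy":-0.1,"dz":0.6,"rx":0,"ry":0.097,"rz":0.124,"gripper":20}])

```text
clock: 16.85
position: [0.543, 0.1094, 0.2433]
tcp_rot: [-0.169, 0.952, 0.067, -0.246]
ft_force: [-0.3, 0.9, -3.4]
opening: 0.617
gripper_force: 30.0
```

Emit:
apply_moves(moves=[{"dx":0.7,"dy":-0.2,"dz":0.7,"rx":0,"ry":0.097,"rz":0.124,"gripper":20},{"dx":0.6,"dy":-0.3,"dz":0.7,"rx":0,"ry":0.097,"rz":0.124,"gripper":20},{"dx":0.5,"dy":-0.3,"dz":0.8,"rx":0,"ry":0.097,"rz":0.124,"gripper":20},{"dx":0,"dy":0,"dz":0,"rx":0,"ry":0,"rz":0,"gripper":20},{"dx":0,"dy":0,"dz":0,"rx":0,"ry":0,"rz":0,"gripper":20}])

```text
clock: 17.48
position: [0.5184, 0.0971, 0.2348]
tcp_rot: [-0.001, 0.923, -0.004, -0.385]
ft_force: [0.7, 0.4, -2.9]
opening: 0.614
gripper_force: 30.0
```

Run:
```python
from h import *
P,R,z=place((.4817,.0976),up=.04)
p,_=tcp();print(p,P)
plan(P,R,4)
```

```text
[0.51843177 0.09705754 0.23475407] [0.51892183 0.0976     0.09922183]
0 t [-2.42, 0.04, 2.37] r [-0.002, -0.001, -0.0]
n 4
```

Emit:
apply_moves(moves=[{"dx":-3.2,"dy":0.1,"dz":3.2,"rx":0,"ry":0,"rz":0,"gripper":20},{"dx":-3.2,"dy":0,"dz":3.1,"rx":0,"ry":0,"rz":0,"gripper":20},{"dx":-3.2,"dy":0,"dz":3.1,"rx":0,"ry":0,"rz":0,"gripper":20},{"dx":0,"dy":0,"dz":0,"rx":0,"ry":0,"rz":0,"gripper":20},{"dx":0,"dy":0,"dz":0,"rx":0,"ry":0,"rz":0,"gripper":20}])

```text
clock: 18.1
position: [0.5197, 0.0969, 0.1028]
tcp_rot: [-0.001, 0.923, -0.004, -0.384]
ft_force: [0.1, -0.5, -2.1]
opening: 0.616
gripper_force: 30.0
```

Run:
```python
from h import *
P,R,z=place((.4817,.0976),up=.0)
p,_=tcp();print(p,P)
plan(P,R,4)
```

```text
[0.51967812 0.09687154 0.10277964] [0.51892183 0.0976     0.05922183]
0 t [-0.76, 0.03, 0.78] r [-0.002, -0.001, -0.0]
n 4
```

Emit:
apply_moves(moves=[{"dx":-1.1,"dy":0.1,"dz":1.1,"rx":0,"ry":0,"rz":0,"gripper":20},{"dx":-1.1,"dy":0,"dz":1.1,"rx":0,"ry":0,"rz":0,"gripper":20},{"dx":-0.8,"dy":0,"dz":0.8,"rx":0,"ry":0,"rz":0,"gripper":20},{"dx":-0.4,"dy":0,"dz":0.4,"rx":0,"ry":0,"rz":0,"gripper":20},{"dx":0,"dy":0,"dz":0,"rx":0,"ry":0,"rz":0,"gripper":20}])

```text
clock: 18.73
position: [0.5176, 0.0973, 0.0542]
tcp_rot: [-0.001, 0.922, -0.005, -0.388]
ft_force: [-1.1, 2.0, 4.5]
opening: 0.612
gripper_force: 30.0
```

Emit:
apply_moves(moves=[{"dx":0,"dy":0,"dz":0,"rx":0,"ry":0,"rz":0,"gripper":78},{"dx":0,"dy":0,"dz":0,"rx":0,"ry":0,"rz":0,"gripper":78},{"dx":0,"dy":0,"dz":0,"rx":0,"ry":0,"rz":0,"gripper":78},{"dx":0,"dy":0,"dz":-2,"rx":0,"ry":0,"rz":0,"gripper":78},{"dx":0,"dy":0,"dz":-4,"rx":0,"ry":0,"rz":0,"gripper":78}])

```text
clock: 19.35
position: [0.56, 0.0977, 0.0944]
tcp_rot: [0.0, 0.922, -0.005, -0.388]
ft_force: [1.7, 0.6, 0.7]
opening: 0.778
gripper_force: 0.0
```

Emit:
apply_moves(moves=[{"dx":0,"dy":0,"dz":-5,"rx":0,"ry":0,"rz":0,"gripper":100},{"dx":3.7,"dy":-1,"dz":-3.7,"rx":0,"ry":-0.1,"rz":0,"gripper":100},{"dx":3.7,"dy":-2,"dz":-3.7,"rx":0,"ry":-0.17,"rz":0,"gripper":100},{"dx":1,"dy":-5,"dz":-2.5,"rx":0,"ry":-0.17,"rz":0,"gripper":100},{"dx":-1.5,"dy":-5,"dz":-2,"rx":0,"ry":-0.17,"rz":0,"gripper":100}])

```text
clock: 19.98
position: [0.6178, -0.0316, 0.2792]
tcp_rot: [-0.002, 0.996, -0.004, -0.086]
ft_force: [0.8, 0.4, 0.6]
opening: 0.996
gripper_force: 0.0
```

Emit:
apply_moves(moves=[{"dx":-2,"dy":-5,"dz":0,"rx":0,"ry":-0.165,"rz":0,"gripper":100},{"dx":-2,"dy":-1,"dz":0,"rx":0,"ry":0,"rz":0,"gripper":100},{"dx":0,"dy":0,"dz":0,"rx":0,"ry":0,"rz":0,"gripper":100}])

```text
clock: 20.35
position: [0.6571, -0.0916, 0.2714]
tcp_rot: [-0.001, 1.0, -0.004, -0.01]
ft_force: [-0.2, 0.0, 0.1]
opening: 0.998
gripper_force: 0.0
```

Run:
```python
from h import *
import json
p,R=tcp();print(p,R.as_matrix().round(2).tolist())
m=camera_model("wrist");json.dump({k:np.array(v).tolist() for k,v in m.items()},open("w6.json","w"))
g=lambda a:(255*(a/255.)**.5).astype(np.uint8)
w=g(snapshot("wrist")[:,:,::-1]);cv2.imwrite("pics/p6w.png",w)
cv2.imwrite("pics/p6.png",w[:270])
P,R,z=pick((.66,-.159),-21.5);plan(P-.22*z,R)
```

```text
[ 0.65712026 -0.09159236  0.27143417] [[-1.0, -0.0, -0.02], [-0.0, 1.0, -0.01], [0.02, -0.01, -1.0]]
0 t [0.6, -2.37, 0.15] r [-0.051, -0.079, -0.126]
1 t [0.9, -2.27, -0.03] r [-0.051, -0.079, -0.126]
2 t [1.17, -2.14, -0.22] r [-0.051, -0.079, -0.126]
3 t [1.4, -1.96, -0.43] r [-0.051, -0.079, -0.126]
4 t [1.59, -1.74, -0.64] r [-0.051, -0.079, -0.126]
5 t [1.74, -1.49, -0.86] r [-0.051, -0.079, -0.126]
6 t [1.83, -1.22, -1.07] r [-0.051, -0.079, -0.126]
7 t [1.87, -0.93, -1.27] r [-0.051, -0.079, -0.126]
8 t [1.86, -0.62, -1.46] r [-0.051, -0.079, -0.126]
n 9
```

View pics/p6.png

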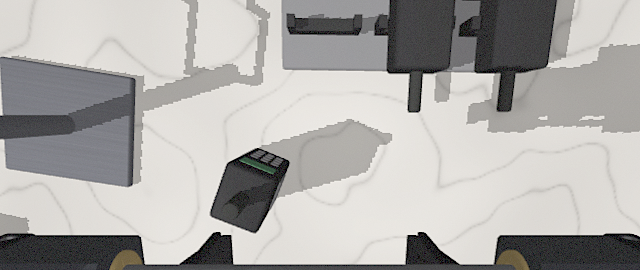

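Run:
```python
from h import *
import json
m=json.load(open("w6.json"));g=cv2.cvtColor(cv2.imread("pics/p6w.png"),cv2.COLOR_BGR2GRAY)
y=np.radians(-21.5);a=np.array([np.cos(y),np.sin(y)]);b=np.array([-a[1],a[0]])
print(proj(m,[np.r_[np.array((.66,-.159))+i*a*.027+j*b*.023,z] for z in(.135,0) for i,j in((-1,-1),(-1,1),(1,1),(1,-1))]).round(0).tolist())
k=(g[130:234,195:300]<105).astype(np.uint8);n,l,s,_=cv2.connectedComponentsWithStats(k);i=1+s[1:,4].argmax()
c,_=cv2.findContours((l==i).astype(np.uint8),0,1);print((cv2.approxPolyDP(max(c,key=cv2.contourArea),3,True)[:,0]+[195,130]).tolist())
```

```text
[[227.0, 159.0], [278.0, 179.0], [257.0, 234.0], [208.0, 216.0], [256.0, 145.0], [291.0, 159.0], [276.0, 199.0], [242.0, 186.0]]
[[258, 148], [227, 164], [210, 212], [253, 232], [275, 199], [289, 162]]
```

Emit:
apply_moves(moves=[{"dx":0.6,"dy":-2.4,"dz":0.1,"rx":-0.051,"ry":-0.079,"rz":-0.126,"gripper":100},{"dx":0.9,"dy":-2.3,"dz":0,"rx":-0.051,"ry":-0.079,"rz":-0.126,"gripper":100},{"dx":1.2,"dy":-2.1,"dz":-0.2,"rx":-0.051,"ry":-0.079,"rz":-0.126,"gripper":100},{"dx":1.4,"dy":-2.0,"dz":-0.4,"rx":-0.051,"ry":-0.079,"rz":-0.126,"gripper":100},{"dx":1.6,"dy":-1.7,"dz":-0.6,"rx":-0.051,"ry":-0.079,"rz":-0.126,"gripper":100}])

```text
clock: 21.02
position: [0.627, -0.2083, 0.2656]
tcp_rot: [-0.311, 0.924, 0.125, 0.184]
ft_force: [1.0, -0.5, -0.8]
opening: 1.005
gripper_force: 0.0
```

Emit:
apply_moves(moves=[{"dx":1.7,"dy":-1.5,"dz":-0.9,"rx":-0.051,"ry":-0.079,"rz":-0.126,"gripper":100},{"dx":1.8,"dy":-1.2,"dz":-1.1,"rx":-0.051,"ry":-0.079,"rz":-0.126,"gripper":100},{"dx":1.9,"dy":-0.9,"dz":-1.3,"rx":-0.051,"ry":-0.079,"rz":-0.126,"gripper":100},{"dx":1.9,"dy":-0.6,"dz":-1.5,"rx":-0.051,"ry":-0.079,"rz":-0.126,"gripper":100},{"dx":0,"dy":0,"dz":0,"rx":0,"ry":0,"rz":0,"gripper":100}])

```text
clock: 21.65
position: [0.6021, -0.3063, 0.2584]
tcp_rot: [-0.52, 0.764, 0.215, 0.317]
ft_force: [-0.7, 1.1, -0.7]
opening: 0.997
gripper_force: 0.0
```

Run:
```python
from h import *
import json
P,R,z=pick((.66,-.159),-21.5);plan(P-.04*z,R,4)
m=json.load(open("w6.json"));print(cast(m,[(1,58),(136,77),(132,185),(6,166)],.012).round(3).tolist(), cast(m,[(70,124)],.226).round(3).tolist())
```

```text
0 t [-0.08, 0.01, 4.51] r [-0.0, -0.0, -0.0]
n 4
[[0.529, -0.452, 0.012], [0.549, -0.302, 0.012], [0.674, -0.323, 0.012], [0.651, -0.473, 0.012]] [[0.595, -0.234, 0.226]]
```

Emit:
apply_moves(moves=[{"dx":-0.1,"dy":0,"dz":4.5,"rx":0,"ry":0,"rz":0,"gripper":100},{"dx":-0.1,"dy":0,"dz":4.5,"rx":0,"ry":0,"rz":0,"gripper":100},{"dx":-0.1,"dy":0,"dz":4.5,"rx":0,"ry":0,"rz":0,"gripper":100},{"dx":0,"dy":0,"dz":4.5,"rx":0,"ry":0,"rz":0,"gripper":100},{"dx":0,"dy":0,"dz":0,"rx":0,"ry":0,"rz":0,"gripper":100}])

```text
clock: 22.28
position: [0.6498, -0.1791, 0.1338]
tcp_rot: [-0.522, 0.762, 0.217, 0.315]
ft_force: [0.1, 0.3, 0.7]
opening: 0.997
gripper_force: 0.0
```

Run:
```python
from h import *
P,R,z=pick((.66,-.159),-21.5);plan(P,R,1)
```

```text
0 t [0.48, -0.23, 3.62] r [0.005, -0.0, 0.003]
n 1
```

Emit:
apply_moves(moves=[{"dx":0.4,"dy":-0.2,"dz":3.6,"rx":0.004,"ry":0,"rz":0,"gripper":100},{"dx":0,"dy":0,"dz":0,"rx":0,"ry":0,"rz":0,"gripper":100},{"dx":0,"dy":0,"dz":0,"rx":0,"ry":0,"rz":0,"gripper":20},{"dx":0,"dy":0,"dz":0,"rx":0,"ry":0,"rz":0,"gripper":20},{"dx":0,"dy":0,"dz":0,"rx":0,"ry":0,"rz":0,"gripper":20}])

```text
clock: 22.9
position: [0.6609, -0.1647, 0.109]
tcp_rot: [-0.521, 0.763, 0.211, 0.319]
ft_force: [-0.2, 0.3, -0.2]
opening: 0.747
gripper_force: 0.0
```

Emit:
apply_moves(moves=[{"dx":0,"dy":0,"dz":0,"rx":0,"ry":0,"rz":0,"gripper":20},{"dx":0,"dy":0,"dz":0,"rx":0,"ry":0,"rz":0,"gripper":20},{"dx":0,"dy":0,"dz":0,"rx":0,"ry":0,"rz":0,"gripper":20},{"dx":0,"dy":0,"dz":0,"rx":0,"ry":0,"rz":0,"gripper":20}])

```text
clock: 23.4
position: [0.6606, -0.164, 0.1084]
tcp_rot: [-0.521, 0.763, 0.212, 0.318]
ft_force: [-1.5, -0.9, 4.1]
opening: 0.619
gripper_force: 29.9
```

Run:
```python
from h import *
P,R,z=pick((.66,-.159),-21.5);plan(P,R,1)
```

```text
0 t [-0.04, 0.25, 0.56] r [-0.007, -0.001, 0.005]
n 1
```

Emit:
apply_moves(moves=[{"dx":-1.5,"dy":0,"dz":-1.5,"rx":0,"ry":0,"rz":0,"gripper":20},{"dx":-3.5,"dy":0,"dz":-3.5,"rx":0,"ry":0,"rz":0,"gripper":20},{"dx":-3.5,"dy":0,"dz":-3.5,"rx":0,"ry":0,"rz":0,"gripper":20},{"dx":-3.5,"dy":0,"dz":-3.5,"rx":0,"ry":0,"rz":0,"gripper":20},{"dx":0,"dy":0,"dz":0,"rx":0,"ry":0,"rz":0,"gripper":20}])

```text
clock: 24.02
position: [0.661, -0.1639, 0.2845]
tcp_rot: [-0.523, 0.762, 0.207, 0.321]
ft_force: [-0.1, -0.1, -2.9]
opening: 0.619
gripper_force: 29.8
```

Run:
```python
from h import *
P,R,z=place((.4797,-.0886),up=.18,h=.049,u=.012)
p,_=tcp();print(p,P)
plan(P,R)
```

```text
[ 0.66101216 -0.16391447  0.28451153] [ 0.52092183 -0.0886      0.24322183]
0 t [0.11, 1.32, 0.33] r [-0.002, 0.115, 0.109]
1 t [0.22, 1.3, 0.35] r [-0.002, 0.115, 0.109]
2 t [0.32, 1.27, 0.39] r [-0.002, 0.115, 0.109]
3 t [0.41, 1.23, 0.43] r [-0.002, 0.115, 0.109]
4 t [0.49, 1.18, 0.49] r [-0.002, 0.115, 0.109]
5 t [0.56, 1.13, 0.55] r [-0.002, 0.115, 0.109]
6 t [0.61, 1.06, 0.62] r [-0.002, 0.115, 0.109]
7 t [0.65, 0.99, 0.69] r [-0.002, 0.115, 0.109]
8 t [0.67, 0.92, 0.77] r [-0.002, 0.115, 0.109]
9 t [0.67, 0.84, 0.85] r [-0.002, 0.115, 0.109]
10 t [0.66, 0.77, 0.92] r [-0.002, 0.115, 0.109]
11 t [0.63, 0.7, 1.0] r [-0.002, 0.115, 0.109]
n 12
```

Emit:
apply_moves(moves=[{"dx":0.1,"dy":1.3,"dz":0.3,"rx":0,"ry":0.115,"rz":0.109,"gripper":20},{"dx":0.2,"dy":1.3,"dz":0.4,"rx":0,"ry":0.115,"rz":0.109,"gripper":20},{"dx":0.3,"dy":1.3,"dz":0.4,"rx":0,"ry":0.115,"rz":0.109,"gripper":20},{"dx":0.4,"dy":1.2,"dz":0.4,"rx":0,"ry":0.115,"rz":0.109,"gripper":20},{"dx":0.5,"dy":1.2,"dz":0.5,"rx":0,"ry":0.115,"rz":0.109,"gripper":20}])

```text
clock: 24.65
position: [0.6004, -0.1306, 0.2605]
tcp_rot: [-0.336, 0.932, 0.134, 0.021]
ft_force: [-0.2, 0.0, -3.0]
opening: 0.622
gripper_force: 29.8
```

Emit:
apply_moves(moves=[{"dx":0.6,"dy":1.1,"dz":0.5,"rx":0,"ry":0.115,"rz":0.109,"gripper":20},{"dx":0.6,"dy":1.1,"dz":0.6,"rx":0,"ry":0.115,"rz":0.109,"gripper":20},{"dx":0.6,"dy":1.0,"dz":0.7,"rx":0,"ry":0.115,"rz":0.109,"gripper":20},{"dx":0.7,"dy":0.9,"dz":0.8,"rx":0,"ry":0.115,"rz":0.109,"gripper":20},{"dx":0.7,"dy":0.8,"dz":0.8,"rx":0,"ry":0.115,"rz":0.109,"gripper":20}])

```text
clock: 25.28
position: [0.5424, -0.0997, 0.2437]
tcp_rot: [-0.1, 0.955, 0.035, -0.276]
ft_force: [-0.4, -0.0, -3.4]
opening: 0.616
gripper_force: 29.8
```

Emit:
apply_moves(moves=[{"dx":0.7,"dy":0.8,"dz":0.9,"rx":0,"ry":0.115,"rz":0.109,"gripper":20},{"dx":0.6,"dy":0.7,"dz":1.0,"rx":0,"ry":0.115,"rz":0.109,"gripper":20},{"dx":0,"dy":0,"dz":0,"rx":0,"ry":0,"rz":0,"gripper":20},{"dx":0,"dy":0,"dz":0,"rx":0,"ry":0,"rz":0,"gripper":20}])

```text
clock: 25.78
position: [0.5197, -0.0882, 0.2381]
tcp_rot: [-0.001, 0.924, -0.006, -0.383]
ft_force: [0.6, -0.3, -2.0]
opening: 0.618
gripper_force: 29.8
```

Run:
```python
from h import *
P,R,z=place((.4797,-.0886),up=.04,h=.049,u=.012)
p,_=tcp();print(p,P)
plan(P,R,3)
```

```text
[ 0.51972321 -0.08823958  0.23805366] [ 0.52092183 -0.0886      0.10322183]
0 t [-3.21, 0.04, 3.15] r [-0.004, -0.0, -0.001]
1 t [-3.21, 0.02, 3.15] r [-0.004, -0.0, -0.001]
2 t [-3.21, 0.0, 3.15] r [-0.004, -0.0, -0.001]
n 3
```

Emit:
apply_moves(moves=[{"dx":-3.2,"dy":0.1,"dz":3.1,"rx":-0.01,"ry":0,"rz":0,"gripper":20},{"dx":-3.2,"dy":0,"dz":3.1,"rx":0,"ry":0,"rz":0,"gripper":20},{"dx":-3.2,"dy":0,"dz":3.1,"rx":0,"ry":0,"rz":0,"gripper":20},{"dx":0,"dy":0,"dz":0,"rx":0,"ry":0,"rz":0,"gripper":20},{"dx":0,"dy":0,"dz":0,"rx":0,"ry":0,"rz":0,"gripper":20}])

```text
clock: 26.4
position: [0.5221, -0.0885, 0.1067]
tcp_rot: [0.001, 0.924, -0.002, -0.382]
ft_force: [-0.1, 0.2, -2.0]
opening: 0.616
gripper_force: 29.9
```

Run:
```python
from h import *
P,R,z=place((.4797,-.0886),up=.0,h=.049,u=.012)
p,_=tcp();print(p,P)
plan(P,R,4)
```

```text
[ 0.52214479 -0.08851306  0.10672676] [ 0.52092183 -0.0886      0.06322183]
0 t [-0.75, 0.0, 0.79] r [-0.001, 0.0, -0.001]
n 4
```

Emit:
apply_moves(moves=[{"dx":-1.0,"dy":0,"dz":1.1,"rx":0,"ry":0,"rz":0,"gripper":20},{"dx":-1.0,"dy":0,"dz":1.1,"rx":0,"ry":0,"rz":0,"gripper":20},{"dx":-0.8,"dy":0,"dz":0.8,"rx":0,"ry":0,"rz":0,"gripper":20},{"dx":-0.4,"dy":0,"dz":0.4,"rx":0,"ry":0,"rz":0,"gripper":20},{"dx":0,"dy":0,"dz":0,"rx":0,"ry":0,"rz":0,"gripper":20}])

```text
clock: 27.02
position: [0.519, -0.0882, 0.0579]
tcp_rot: [0.001, 0.923, -0.002, -0.385]
ft_force: [-0.8, 0.5, -1.2]
opening: 0.625
gripper_force: 29.9
```

Emit:
apply_moves(moves=[{"dx":-0.1,"dy":0,"dz":0.1,"rx":0,"ry":0,"rz":0,"gripper":20},{"dx":0,"dy":0,"dz":0,"rx":0,"ry":0,"rz":0,"gripper":78},{"dx":0,"dy":0,"dz":0,"rx":0,"ry":0,"rz":0,"gripper":78},{"dx":0,"dy":0,"dz":0,"rx":0,"ry":0,"rz":0,"gripper":78},{"dx":0,"dy":0,"dz":-2,"rx":0,"ry":0,"rz":0,"gripper":78}])

```text
clock: 27.65
position: [0.5323, -0.0883, 0.07]
tcp_rot: [0.002, 0.922, -0.002, -0.386]
ft_force: [1.6, -0.4, -0.1]
opening: 0.779
gripper_force: 0.0
```

Emit:
apply_moves(moves=[{"dx":0,"dy":0,"dz":-5,"rx":0,"ry":0,"rz":0,"gripper":78},{"dx":0,"dy":0,"dz":-4,"rx":0,"ry":0,"rz":0,"gripper":100},{"dx":3.7,"dy":1,"dz":-3.7,"rx":0,"ry":-0.1,"rz":0,"gripper":100},{"dx":3.7,"dy":3,"dz":-3.7,"rx":0,"ry":-0.17,"rz":0,"gripper":100},{"dx":2,"dy":5,"dz":-2.5,"rx":0,"ry":-0.17,"rz":0,"gripper":100}])

```text
clock: 28.28
position: [0.5891, 0.0025, 0.2723]
tcp_rot: [0.002, 0.986, -0.002, -0.169]
ft_force: [0.1, 1.4, 1.0]
opening: 0.993
gripper_force: 0.0
```

Emit:
apply_moves(moves=[{"dx":2,"dy":3,"dz":-2,"rx":0,"ry":-0.17,"rz":0,"gripper":100},{"dx":1,"dy":0,"dz":-2,"rx":0,"ry":-0.165,"rz":0,"gripper":100},{"dx":0,"dy":0,"dz":0,"rx":0,"ry":0,"rz":0,"gripper":100}])

```text
clock: 28.65
position: [0.5674, 0.0331, 0.3208]
tcp_rot: [-0.0, 1.0, -0.002, -0.004]
ft_force: [0.4, 0.2, -0.7]
opening: 1.0
gripper_force: 0.0
```

Run:
```python
from h import *
import json
p,R=tcp();print(p,R.as_matrix().round(2).tolist())
m=camera_model("wrist");json.dump({k:np.array(v).tolist() for k,v in m.items()},open("w7.json","w"))
g=lambda a:(255*(a/255.)**.5).astype(np.uint8)
w=g(snapshot("wrist")[:,:,::-1]);cv2.imwrite("pics/p7w.png",w)
k=(cv2.cvtColor(w,cv2.COLOR_BGR2GRAY)[:232]<100).astype(np.uint8)
k=cv2.morphologyEx(k,cv2.MORPH_OPEN,np.ones((21,21)))
for c in cv2.findContours(k,0,2)[0]:
    if cv2.contourArea(c)>1500:
        bx=cv2.boxPoints(cv2.minAreaRect(c));P=cast(m,bx,.076)
        e=np.linalg.norm(np.roll(P,-1,0)-P,axis=1);d=(np.roll(P,-1,0)-P)[e.argmax()]
        print(cv2.boundingRect(c),P.mean(0).round(4),e.round(3),np.degrees(np.arctan2(d[1],d[0])).round(1))
```

```text
[0.56740714 0.03306034 0.3208251 ] [[-1.0, -0.0, -0.01], [-0.0, 1.0, -0.0], [0.01, -0.0, -1.0]]
(269, 27, 50, 127) [0.4796 0.0042 0.076 ] [0.052 0.133 0.056 0.133] 178.0
(350, 26, 54, 127) [0.4784 0.0952 0.076 ] [0.133 0.055 0.134 0.06 ] 2.2
(184, 26, 54, 127) [ 0.4788 -0.0868  0.076 ] [0.053 0.135 0.058 0.135] 177.6
(463, 0, 61, 33) [0.4027 0.214  0.076 ] [0.062 0.031 0.063 0.031] -89.9
```

Run:
```python
from h import *
m=camera_model("top")
f=lambda p:np.array(p)/2.2+[110,140]
print("bar",cast(m,f([(82,130),(207,152)]),.214).round(3).tolist())
print("base to",cast(m,f([(650,55),(742,66),(737,148),(641,135)]),.012).round(3).tolist())
print("prong tips to",cast(m,f([(692,158),(752,165)]),.22).round(3).tolist(),"post",cast(m,f([(732,68)]),.226).round(3))
print("prong corners/post from",cast(m,f([(118,60),(182,68),(150,62)]),.22).round(3).tolist())
plan([.62,.35,.40])
```

```text
bar [[0.524, 0.49, 0.214], [0.493, 0.321, 0.214]]
base to [[0.674, -0.323, 0.012], [0.656, -0.467, 0.012], [0.525, -0.452, 0.012], [0.546, -0.303, 0.012]]
prong tips to [[0.479, -0.329, 0.22], [0.469, -0.409, 0.22]] post [[ 0.601 -0.388  0.226]]
prong corners/post from [[0.619, 0.445, 0.22], [0.607, 0.358, 0.22], [0.616, 0.401, 0.22]]
0 t [-0.72, 4.52, -1.19] r [0.0, 0.0, 0.0]
n 7
```

Emit:
apply_moves(moves=[{"dx":-0.7,"dy":4.5,"dz":-2,"rx":0,"ry":0,"rz":0,"gripper":100},{"dx":0,"dy":5.5,"dz":-1,"rx":0,"ry":0,"rz":0,"gripper":100},{"dx":0,"dy":5.5,"dz":-1,"rx":0,"ry":0,"rz":0,"gripper":100},{"dx":0,"dy":5.5,"dz":0,"rx":0,"ry":0,"rz":0,"gripper":100},{"dx":0,"dy":5.5,"dz":0,"rx":0,"ry":0,"rz":0,"gripper":100}])

```text
clock: 29.32
position: [0.5783, 0.2998, 0.3528]
tcp_rot: [0.001, 1.0, -0.003, -0.009]
ft_force: [1.3, -0.8, -0.2]
opening: 1.0
gripper_force: 0.0
```

Emit:
apply_moves(moves=[{"dx":0,"dy":5.5,"dz":0,"rx":0,"ry":0,"rz":0,"gripper":100},{"dx":0,"dy":4.5,"dz":0,"rx":0,"ry":0,"rz":0,"gripper":100},{"dx":0,"dy":0,"dz":0,"rx":0,"ry":0,"rz":0,"gripper":100},{"dx":0,"dy":0,"dz":0,"rx":0,"ry":0,"rz":0,"gripper":100}])

```text
clock: 29.82
position: [0.5783, 0.3979, 0.3524]
tcp_rot: [0.001, 1.0, -0.004, -0.008]
ft_force: [-1.1, -0.3, 0.8]
opening: 1.003
gripper_force: 0.0
```

Run:
```python
from h import *
import json
p,R=tcp();print(p,R.as_matrix().round(3).tolist(),np.round(sense()["qpos"],2))
m=camera_model("wrist");json.dump({k:np.array(v).tolist() for k,v in m.items()},open("w8.json","w"))
w=snapshot("wrist")[:,:,::-1];cv2.imwrite("pics/p8w.png",w)
cv2.imwrite("pics/p8.png",cv2.resize(w[:240,:],(800,300)))
```

```text
[0.57827293 0.39789454 0.35235576] [[-1.0, 0.002, -0.017], [0.002, 1.0, -0.007], [0.017, -0.008, -1.0]] [ 0.83  0.49  0.48 -0.01 -1.57 -2.4 ]
```

View pics/p8.png

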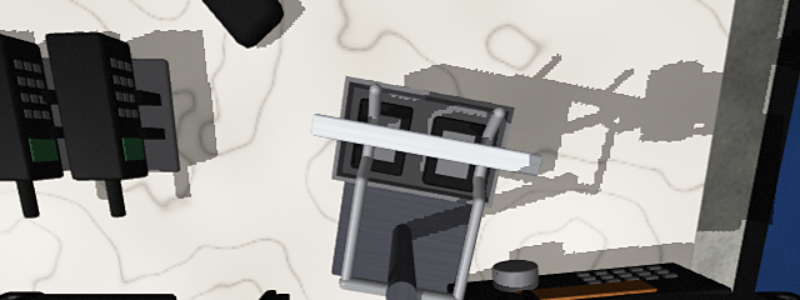

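The bar runs from (313,124) to (531,163) in the displayed view (×0.8 for camera pixels), lying across both prongs at (365,135) and (480,155), with both packs in the basket.

Run:
```python
from h import *
import json
m=json.load(open("w8.json"));w=cv2.imread("pics/p8w.png");g=cv2.cvtColor(w,cv2.COLOR_BGR2GRAY).astype(int)
# bar edges per column: in columns 275-420
E=[]
for c in list(range(300,352,6))+list(range(368,386,4)):
    d=np.diff(cv2.GaussianBlur(g.astype(np.uint8),(3,3),0)[:,c].astype(int));mid=99.2+(c-250.4)*.179
    lo=int(mid)-14;hi=int(mid)+14
    u=lo+d[lo:int(mid)].argmax();l=int(mid)+d[int(mid):hi].argmin();E.append((c,u,l))
E=np.array(E);print(E.tolist())
pu=np.polyfit(E[:,0],E[:,1],1);pl=np.polyfit(E[:,0],E[:,2],1);print(pu,pl)
for nm,q in(("u",pu),("l",pl)):
    P=cast(m,[(c,np.polyval(q,c)+.5) for c in(255,337,420)],.214);d=P[2]-P[0];print(nm,P.round(4).tolist(),np.degrees(np.arctan2(d[1],d[0])).round(2))
# bar end columns
for off in(0,3,-3):
    print([int(g[int(round(99.2+(c-250.4)*.179))+off,c]) for c in list(range(244,258))+list(range(414,440))])
print("tips",cast(m,[(300,71),(399,92)],.22).round(4).tolist())
print("post",cast(m,[(402/1.25,230/1.25)],.226).round(4).tolist())
```

```text
[[300, 99, 116], [306, 100, 117], [312, 102, 118], [318, 103, 120], [324, 104, 121], [330, 105, 122], [336, 106, 123], [342, 107, 124], [348, 108, 125], [368, 112, 129], [372, 113, 129], [376, 114, 130], [380, 114, 131], [384, 115, 131]]
[ 0.18814219 42.83357551] [ 0.18144785 61.84115205]
u [[0.4926, 0.3451, 0.214], [0.5048, 0.4118, 0.214], [0.5173, 0.4805, 0.214]] 79.66
l [[0.5062, 0.3444, 0.214], [0.5182, 0.412, 0.214], [0.5305, 0.4814, 0.214]] 79.92
[235, 233, 234, 235, 236, 216, 227, 238, 237, 237, 236, 237, 238, 236, 235, 234, 234, 234, 234, 234, 235, 237, 245, 188, 138, 150, 150, 150, 151, 152, 152, 146, 126, 140, 146, 147, 146, 145, 143, 144]
[234, 234, 234, 234, 232, 230, 230, 233, 233, 232, 232, 232, 233, 233, 236, 238, 239, 241, 244, 239, 135, 140, 142, 147, 151, 154, 156, 157, 155, 154, 154, 135, 141, 146, 145, 145, 145, 135, 156, 166]
[235, 234, 234, 234, 235, 219, 228, 230, 231, 231, 230, 230, 231, 230, 238, 237, 238, 238, 238, 239, 237, 239, 247, 194, 148, 153, 154, 157, 157, 157, 158, 161, 148, 137, 140, 143, 142, 145, 144, 144]
tips [[0.4778, 0.3822, 0.22], [0.4936, 0.4606, 0.22]]
post [[0.5669, 0.3992, 0.226]]
```

```bash
cat >> h.py <<'E'
def down(yaw):
    a=np.radians(yaw);b=np.array([-np.sin(a),np.cos(a),0]);x=-b;z=-Z
    return Ro.from_matrix(np.c_[x,np.cross(z,x),z])
E
python3 - <<'E'
from h import *
plan([.5115,.412,.33],down(-10.2))
E
```

```text
0 t [0.74, 0.16, 0.27] r [0.001, -0.002, -0.155]
1 t [0.71, 0.28, 0.27] r [0.001, -0.002, -0.155]
2 t [0.65, 0.38, 0.27] r [0.001, -0.002, -0.155]
3 t [0.59, 0.48, 0.27] r [0.001, -0.002, -0.155]
4 t [0.51, 0.56, 0.26] r [0.001, -0.002, -0.155]
5 t [0.42, 0.64, 0.26] r [0.001, -0.002, -0.155]
6 t [0.31, 0.69, 0.26] r [0.001, -0.002, -0.155]
7 t [0.2, 0.73, 0.26] r [0.001, -0.002, -0.155]
8 t [0.09, 0.76, 0.26] r [0.001, -0.002, -0.155]
n 9
```

Emit:
apply_moves(moves=[{"dx":0.7,"dy":0.2,"dz":0.2,"rx":0.001,"ry":-0.002,"rz":-0.155,"gripper":100},{"dx":0.7,"dy":0.3,"dz":0.2,"rx":0.001,"ry":-0.002,"rz":-0.155,"gripper":100},{"dx":0.6,"dy":0.4,"dz":0.3,"rx":0.001,"ry":-0.002,"rz":-0.155,"gripper":100},{"dx":0.6,"dy":0.5,"dz":0.3,"rx":0.001,"ry":-0.002,"rz":-0.155,"gripper":100},{"dx":0.5,"dy":0.6,"dz":0.2,"rx":0.001,"ry":-0.002,"rz":-0.155,"gripper":100}])

```text
clock: 30.5
position: [0.5414, 0.406, 0.3433]
tcp_rot: [-0.379, 0.926, -0.002, -0.003]
ft_force: [-0.5, 0.0, 0.9]
opening: 1.003
gripper_force: 0.0
```

Emit:
apply_moves(moves=[{"dx":0.4,"dy":0.6,"dz":0.2,"rx":0.001,"ry":-0.002,"rz":-0.155,"gripper":100},{"dx":0.3,"dy":0.7,"dz":0.2,"rx":0.001,"ry":-0.002,"rz":-0.155,"gripper":100},{"dx":0.2,"dy":0.7,"dz":0.2,"rx":0.001,"ry":-0.002,"rz":-0.155,"gripper":100},{"dx":0.1,"dy":0.8,"dz":0.2,"rx":0.001,"ry":-0.002,"rz":-0.155,"gripper":100},{"dx":0,"dy":0,"dz":0,"rx":0,"ry":0,"rz":0,"gripper":100}])

```text
clock: 31.12
position: [0.5117, 0.4128, 0.3356]
tcp_rot: [-0.641, 0.768, -0.001, 0.002]
ft_force: [-0.0, -0.1, 0.4]
opening: 0.999
gripper_force: 0.0
```

Run:
```python
from h import *
plan([.5115,.412,.196],down(-10.2),4);print(sense()["qpos"])
```

```text
0 t [0.02, 0.02, 3.49] r [-0.001, 0.0, -0.001]
n 4
[ 0.925885    0.39567881  0.28077517  0.00338079 -1.4535513  -1.10644264]
```

Emit:
apply_moves(moves=[{"dx":0,"dy":0,"dz":4,"rx":0,"ry":0,"rz":0,"gripper":100},{"dx":0,"dy":0,"dz":4,"rx":0,"ry":0,"rz":0,"gripper":100},{"dx":0,"dy":0,"dz":4,"rx":0,"ry":0,"rz":0,"gripper":100},{"dx":0,"dy":0,"dz":2,"rx":0,"ry":0,"rz":0,"gripper":100},{"dx":0,"dy":0,"dz":0,"rx":0,"ry":0,"rz":0,"gripper":100}])

```text
clock: 31.75
position: [0.5121, 0.4126, 0.1932]
tcp_rot: [-0.64, 0.768, -0.002, -0.001]
ft_force: [1.2, 0.2, 0.5]
opening: 1.0
gripper_force: 0.0
```

Emit:
apply_moves(moves=[{"dx":0,"dy":0,"dz":0,"rx":0,"ry":0,"rz":0,"gripper":30},{"dx":0,"dy":0,"dz":0,"rx":0,"ry":0,"rz":0,"gripper":30},{"dx":0,"dy":0,"dz":0,"rx":0,"ry":0,"rz":0,"gripper":30},{"dx":0,"dy":0,"dz":0,"rx":0,"ry":0,"rz":0,"gripper":30},{"dx":0,"dy":0,"dz":0,"rx":0,"ry":0,"rz":0,"gripper":30}])

```text
clock: 32.38
position: [0.512, 0.4141, 0.1951]
tcp_rot: [-0.642, 0.767, -0.001, 0.001]
ft_force: [-0.2, 0.4, -0.1]
opening: 0.52
gripper_force: 0.0
```

Emit:
apply_moves(moves=[{"dx":0,"dy":0,"dz":0,"rx":0,"ry":0,"rz":0,"gripper":0},{"dx":0,"dy":0,"dz":0,"rx":0,"ry":0,"rz":0,"gripper":0},{"dx":0,"dy":0,"dz":0,"rx":0,"ry":0,"rz":0,"gripper":0},{"dx":0,"dy":0,"dz":0,"rx":0,"ry":0,"rz":0,"gripper":0},{"dx":0,"dy":0,"dz":0,"rx":0,"ry":0,"rz":0,"gripper":0}])

```text
clock: 33.0
position: [0.5121, 0.414, 0.1949]
tcp_rot: [-0.642, 0.767, -0.001, 0.001]
ft_force: [0.4, -0.2, -0.4]
opening: 0.157
gripper_force: 30.0
```

Run:
```python
from h import *
plan([.5115,.412,.196],down(-10.2),1);s=sense();print(s["ft_force"],s["wrist_torque"],s["opening"])
```

```text
0 t [0.21, 0.02, -0.11] r [-0.004, 0.0, 0.001]
n 1
[ 0.41996185 -0.19543654 -0.36457989] [ 0.04030729  0.08451183 -0.0171179 ] 0.15657265871165923
```

Emit:
apply_moves(moves=[{"dx":0,"dy":0,"dz":-0.5,"rx":0,"ry":0,"rz":0,"gripper":0},{"dx":0,"dy":0,"dz":-1,"rx":0,"ry":0,"rz":0,"gripper":0},{"dx":0,"dy":0,"dz":-1,"rx":0,"ry":0,"rz":0,"gripper":0},{"dx":0,"dy":0,"dz":-1.3,"rx":0,"ry":0,"rz":0,"gripper":0},{"dx":0,"dy":0,"dz":0,"rx":0,"ry":0,"rz":0,"gripper":0}])

```text
clock: 33.62
position: [0.5127, 0.4148, 0.2351]
tcp_rot: [-0.642, 0.767, -0.001, 0.004]
ft_force: [0.6, 0.2, -4.3]
opening: 0.154
gripper_force: 30.0
```

Run:
```python
from h import *
s=sense();print(s["position"],s["tcp_rot"],s["ft_force"],s["wrist_torque"],s["opening"],s["gripper_force"])
```

```text
[0.51268194 0.41480035 0.23508432] [-0.64184023  0.76682943 -0.00117798  0.00351561] [ 0.57520328  0.21256996 -4.25566305] [ 0.21323938 -0.02558383  0.00165158] 0.15449209798626853 29.992192648351192
```

Emit:
apply_moves(moves=[{"dx":0,"dy":1,"dz":0,"rx":0,"ry":0,"rz":0,"gripper":0},{"dx":0,"dy":2,"dz":0,"rx":0,"ry":0,"rz":0,"gripper":0},{"dx":0,"dy":3,"dz":0,"rx":0,"ry":0,"rz":0,"gripper":0},{"dx":0,"dy":2.5,"dz":0,"rx":0,"ry":0,"rz":0,"gripper":0},{"dx":0,"dy":1.5,"dz":0,"rx":0,"ry":0,"rz":0,"gripper":0}])

```text
clock: 34.25
position: [0.4111, 0.4318, 0.2325]
tcp_rot: [-0.642, 0.766, -0.001, 0.001]
ft_force: [1.6, -1.0, -4.3]
opening: 0.155
gripper_force: 30.0
```

Emit:
apply_moves(moves=[{"dx":0,"dy":0,"dz":-1,"rx":0,"ry":0,"rz":0,"gripper":0},{"dx":0,"dy":0,"dz":-2,"rx":0,"ry":0,"rz":0,"gripper":0},{"dx":0,"dy":0,"dz":-2,"rx":0,"ry":0,"rz":0,"gripper":0},{"dx":0,"dy":0,"dz":-1,"rx":0,"ry":0,"rz":0,"gripper":0},{"dx":1,"dy":-0.2,"dz":0,"rx":0,"ry":0,"rz":0,"gripper":0}])

```text
clock: 34.88
position: [0.4141, 0.4219, 0.2932]
tcp_rot: [-0.642, 0.767, -0.001, 0.002]
ft_force: [0.6, -0.9, -5.1]
opening: 0.155
gripper_force: 30.0
```

Run:
```python
from h import *
s=sense();print(s["ft_force"],s["opening"],s["qpos"])
plan([.402,-.361,.285],down(-7.7),19)
```

```text
[ 0.63176477 -0.85348212 -5.09340182] 0.1550905090432663 [ 1.07044208  0.28836625  0.02171742  0.00393827 -1.30039145 -1.24863795]
0 t [4.07, -0.66, 0.04] r [-0.0, 0.0, -0.002]
1 t [4.07, -0.65, 0.04] r [-0.0, 0.0, -0.002]
2 t [4.07, -0.65, 0.04] r [-0.0, 0.0, -0.002]
3 t [4.07, -0.64, 0.04] r [-0.0, 0.0, -0.002]
4 t [4.07, -0.63, 0.04] r [-0.0, 0.0, -0.002]
5 t [4.07, -0.62, 0.04] r [-0.0, 0.0, -0.002]
6 t [4.08, -0.61, 0.04] r [-0.0, 0.0, -0.002]
7 t [4.08, -0.6, 0.04] r [-0.0, 0.0, -0.002]
8 t [4.08, -0.59, 0.04] r [-0.0, 0.0, -0.002]
9 t [4.08, -0.58, 0.04] r [-0.0, 0.0, -0.002]
10 t [4.08, -0.57, 0.04] r [-0.0, 0.0, -0.002]
11 t [4.08, -0.56, 0.04] r [-0.0, 0.0, -0.002]
12 t [4.08, -0.55, 0.04] r [-0.0, 0.0, -0.002]
13 t [4.08, -0.54, 0.04] r [-0.0, 0.0, -0.002]
14 t [4.09, -0.53, 0.04] r [-0.0, 0.0, -0.002]
15 t [4.09, -0.53, 0.04] r [-0.0, 0.0, -0.002]
16 t [4.09, -0.52, 0.04] r [-0.0, 0.0, -0.002]
17 t [4.09, -0.51, 0.04] r [-0.0, 0.0, -0.002]
18 t [4.09, -0.5, 0.04] r [-0.0, 0.0, -0.002]
n 19
```

Emit:
apply_moves(moves=[{"dx":2,"dy":-0.3,"dz":0,"rx":0,"ry":0,"rz":0,"gripper":0},{"dx":3,"dy":-0.6,"dz":0,"rx":0,"ry":0,"rz":0,"gripper":0},{"dx":4,"dy":-0.6,"dz":0,"rx":0,"ry":0,"rz":0,"gripper":0},{"dx":4,"dy":-0.6,"dz":0,"rx":0,"ry":0,"rz":0,"gripper":0},{"dx":4,"dy":-0.6,"dz":0,"rx":0,"ry":0,"rz":0,"gripper":0}])

```text
clock: 35.5
position: [0.4091, 0.2462, 0.2918]
tcp_rot: [-0.642, 0.767, -0.002, 0.0]
ft_force: [0.9, -0.0, -5.0]
opening: 0.155
gripper_force: 30.0
```

Emit:
apply_moves(moves=[{"dx":4,"dy":-0.6,"dz":0,"rx":0,"ry":0,"rz":0,"gripper":0},{"dx":4,"dy":-0.6,"dz":0,"rx":0,"ry":0,"rz":0,"gripper":0},{"dx":4,"dy":-0.6,"dz":0,"rx":0,"ry":0,"rz":0,"gripper":0},{"dx":4,"dy":-0.6,"dz":0,"rx":0,"ry":0,"rz":0,"gripper":0},{"dx":4,"dy":-0.6,"dz":0,"rx":0,"ry":0,"rz":0,"gripper":0}])

```text
clock: 36.12
position: [0.4026, 0.0446, 0.2921]
tcp_rot: [-0.642, 0.767, -0.001, 0.001]
ft_force: [1.4, 0.3, -5.2]
opening: 0.155
gripper_force: 30.0
```

Emit:
apply_moves(moves=[{"dx":4,"dy":-0.6,"dz":0,"rx":0,"ry":0,"rz":-0.01,"gripper":0},{"dx":4,"dy":-0.6,"dz":0,"rx":0,"ry":0,"rz":-0.01,"gripper":0},{"dx":4,"dy":-0.6,"dz":0,"rx":0,"ry":0,"rz":-0.01,"gripper":0},{"dx":4,"dy":-0.6,"dz":0,"rx":0,"ry":0,"rz":-0.01,"gripper":0},{"dx":4,"dy":-0.6,"dz":0,"rx":0,"ry":0,"rz":0,"gripper":0}])

```text
clock: 36.75
position: [0.4005, -0.1568, 0.2922]
tcp_rot: [-0.657, 0.754, -0.001, 0.001]
ft_force: [0.7, 0.0, -5.9]
opening: 0.158
gripper_force: 30.0
```

Emit:
apply_moves(moves=[{"dx":4,"dy":-0.6,"dz":0,"rx":0,"ry":0,"rz":0,"gripper":0},{"dx":3,"dy":-0.4,"dz":0,"rx":0,"ry":0,"rz":0,"gripper":0},{"dx":2,"dy":-0.2,"dz":0,"rx":0,"ry":0,"rz":0,"gripper":0},{"dx":1,"dy":0,"dz":0,"rx":0,"ry":0,"rz":0,"gripper":0},{"dx":0,"dy":0,"dz":0,"rx":0,"ry":0,"rz":0,"gripper":0}])

```text
clock: 37.38
position: [0.3998, -0.256, 0.2924]
tcp_rot: [-0.656, 0.754, -0.001, 0.001]
ft_force: [0.9, 1.2, -4.5]
opening: 0.157
gripper_force: 30.0
```

Run:
```python
from h import *
s=sense();print(s["position"],s["ft_force"],s["opening"],s["qpos"])
plan([.402,-.361,.245],down(-7.7),3)
import json
w=snapshot("wrist")[:,:,::-1];m=camera_model("wrist");json.dump({k:np.array(v).tolist() for k,v in m.items()},open("w9.json","w"));cv2.imwrite("pics/p9w.png",w)
s=snapshot("side")[:,:,::-1];t=snapshot("top")[:,:,::-1];cv2.imwrite("pics/p9s.png",s);cv2.imwrite("pics/p9t.png",t)
z=np.zeros((600,800,3),np.uint8);z[:250,:400]=cv2.resize(w,(400,250));z[:340,400:]=cv2.resize(s[90:260,220:420],(400,340));z[250:590,:400]=cv2.resize(t[130:300,290:490],(400,340))
cv2.imwrite("pics/p9.png",z)
```

```text
[ 0.39979649 -0.25595734  0.29241983] [ 0.8809904   1.17669069 -4.52722321] 0.156740968635499 [-2.26470096e-01  8.12470915e-02 -2.38733502e-01 -5.24504086e-04
 -1.24796634e+00  8.80895995e-02]
0 t [3.46, -0.55, 1.58] r [-0.001, 0.0, -0.001]
n 3
```

View pics/p9.png

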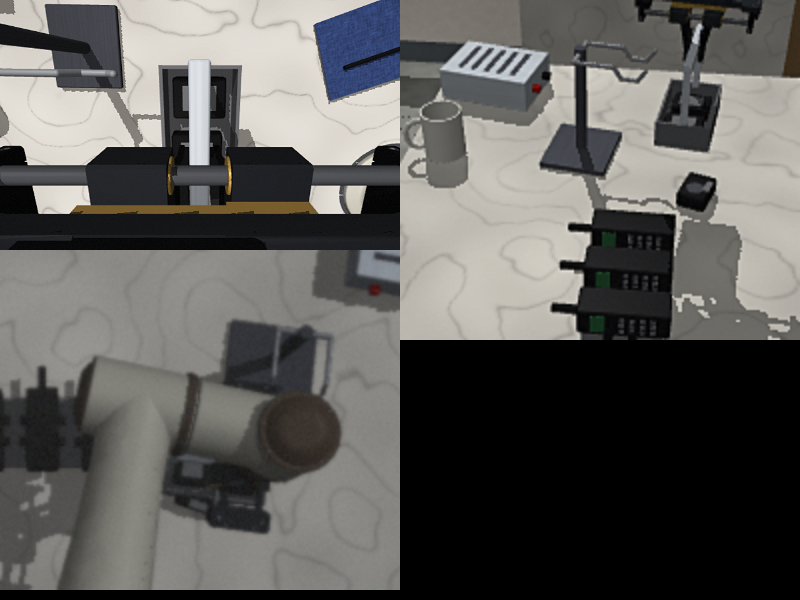

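Wrist view shows the bar level in the jaws with a prong tip of the target stand at (184,117) in camera pixels. Side view shows the basket level with its packs in it and all three radios lying in the tray.

Run:
```python
from h import *
import json
m=json.load(open("w9.json"))
print(cast(m,[(184,117)],.22).round(4), proj(m,[[.4776,-.330,.22],[.467,-.4096,.22]]).round(0).tolist())
print(cast(m,[(115*1.6+12,0*1.6+3),(122*1.6,87*1.6),(55*1.6,88*1.6)],.012).round(3).tolist())
g=cv2.cvtColor(cv2.imread("pics/p9w.png"),cv2.COLOR_BGR2GRAY)
for r in(108,112,116,120,124): print(r,g[r,170:194:2].tolist())
```

```text
[[ 0.4765 -0.331   0.22  ]] [[183.0, 119.0], [168.0, -23.0]]
[[0.513, -0.457, 0.012], [0.549, -0.308, 0.012], [0.681, -0.324, 0.012]]
108 [68, 71, 72, 71, 69, 69, 69, 73, 67, 71, 64, 38]
112 [133, 126, 127, 124, 108, 107, 84, 70, 69, 73, 68, 41]
116 [142, 140, 142, 156, 180, 175, 137, 109, 68, 68, 72, 45]
120 [100, 108, 111, 128, 138, 141, 113, 85, 54, 57, 76, 49]
124 [38, 33, 76, 66, 62, 67, 65, 74, 63, 71, 69, 56]
```

Emit:
apply_moves(moves=[{"dx":2,"dy":-0.3,"dz":0,"rx":0,"ry":0,"rz":0,"gripper":0},{"dx":3,"dy":-0.5,"dz":1,"rx":0,"ry":0,"rz":0,"gripper":0},{"dx":3,"dy":-0.5,"dz":1.5,"rx":0,"ry":0,"rz":0,"gripper":0},{"dx":2.2,"dy":-0.3,"dz":1.5,"rx":0,"ry":0,"rz":0,"gripper":0},{"dx":0,"dy":0,"dz":0,"rx":0,"ry":0,"rz":0,"gripper":0}])

```text
clock: 38.15
position: [0.4024, -0.359, 0.2512]
tcp_rot: [-0.657, 0.754, 0.0, 0.0]
ft_force: [0.6, 0.6, -5.4]
opening: 0.159
gripper_force: 30.0
```

Run:
```python
from h import *
print(tcp()[0],sense()["ft_force"]);plan([.5013,-.372,.245],down(-7.7),4)
```

```text
[ 0.40238517 -0.3589929   0.2511895 ] [ 0.57612225  0.57575659 -5.35294789]
0 t [-0.02, -2.49, 0.16] r [-0.0, 0.0, -0.001]
n 4
```

Emit:
apply_moves(moves=[{"dx":0,"dy":-1.5,"dz":0,"rx":0,"ry":0,"rz":0,"gripper":0},{"dx":0,"dy":-2.5,"dz":0,"rx":0,"ry":0,"rz":0,"gripper":0},{"dx":-0.1,"dy":-2.5,"dz":0.2,"rx":0,"ry":0,"rz":0,"gripper":0},{"dx":0,"dy":-2.2,"dz":0.2,"rx":0,"ry":0,"rz":0,"gripper":0},{"dx":0,"dy":-1.3,"dz":0,"rx":0,"ry":0,"rz":0,"gripper":0}])

```text
clock: 38.78
position: [0.5045, -0.3707, 0.2497]
tcp_rot: [-0.658, 0.753, -0.002, 0.002]
ft_force: [-1.3, -0.4, -5.4]
opening: 0.156
gripper_force: 30.0
```

Emit:
apply_moves(moves=[{"dx":0,"dy":0,"dz":0,"rx":0,"ry":0,"rz":0,"gripper":0},{"dx":0,"dy":0,"dz":0,"rx":0,"ry":0,"rz":0,"gripper":0}])

```text
clock: 39.02
position: [0.5018, -0.3712, 0.2495]
tcp_rot: [-0.657, 0.754, -0.001, 0.001]
ft_force: [-0.5, 1.4, -5.4]
opening: 0.156
gripper_force: 30.0
```

Run:
```python
from h import *
print(tcp()[0],sense()["ft_force"]);plan([.5013,-.372,.198],down(-7.7),4)
```

```text
[ 0.50177682 -0.37120827  0.24948462] [-0.45674942  1.35033    -5.42967533]
0 t [0.02, 0.01, 1.29] r [-0.001, 0.0, -0.001]
n 4
```

Emit:
apply_moves(moves=[{"dx":0,"dy":0,"dz":1.2,"rx":0,"ry":0,"rz":0,"gripper":0},{"dx":0,"dy":0,"dz":1.5,"rx":0,"ry":0,"rz":0,"gripper":0},{"dx":0,"dy":0,"dz":1.3,"rx":0,"ry":0,"rz":0,"gripper":0},{"dx":0,"dy":0,"dz":0.8,"rx":0,"ry":0,"rz":0,"gripper":0},{"dx":0,"dy":0,"dz":0,"rx":0,"ry":0,"rz":0,"gripper":0}])

```text
clock: 39.65
position: [0.5018, -0.3715, 0.2001]
tcp_rot: [-0.657, 0.754, -0.0, 0.001]
ft_force: [-1.3, 0.1, -5.1]
opening: 0.156
gripper_force: 30.0
```

Emit:
apply_moves(moves=[{"dx":0,"dy":0,"dz":0.3,"rx":0,"ry":0,"rz":0,"gripper":0},{"dx":0,"dy":0,"dz":0.2,"rx":0,"ry":0,"rz":0,"gripper":0},{"dx":0,"dy":0,"dz":0,"rx":0,"ry":0,"rz":0,"gripper":0}])

```text
clock: 40.02
position: [0.5023, -0.3716, 0.1963]
tcp_rot: [-0.657, 0.754, -0.001, 0.001]
ft_force: [0.7, -0.2, -5.4]
opening: 0.153
gripper_force: 30.0
```

Still carrying weight; lowering by millimetres until it rests.

Emit:
apply_moves(moves=[{"dx":0,"dy":0,"dz":0.1,"rx":0,"ry":0,"rz":0,"gripper":0},{"dx":0,"dy":0,"dz":0.1,"rx":0,"ry":0,"rz":0,"gripper":0},{"dx":0,"dy":0,"dz":0,"rx":0,"ry":0,"rz":0,"gripper":0}])

```text
clock: 40.4
position: [0.5025, -0.3717, 0.1949]
tcp_rot: [-0.657, 0.754, -0.002, 0.001]
ft_force: [-0.1, -0.4, -1.8]
opening: 0.155
gripper_force: 30.0
```

Emit:
apply_moves(moves=[{"dx":0,"dy":0,"dz":0.1,"rx":0,"ry":0,"rz":0,"gripper":0},{"dx":0,"dy":0,"dz":0,"rx":0,"ry":0,"rz":0,"gripper":0},{"dx":0,"dy":0,"dz":0,"rx":0,"ry":0,"rz":0,"gripper":30},{"dx":0,"dy":0,"dz":0,"rx":0,"ry":0,"rz":0,"gripper":80},{"dx":0,"dy":0,"dz":0,"rx":0,"ry":0,"rz":0,"gripper":80}])

```text
clock: 41.02
position: [0.5025, -0.3718, 0.1929]
tcp_rot: [-0.657, 0.754, -0.002, 0.001]
ft_force: [0.3, -0.4, -0.1]
opening: 0.408
gripper_force: 0.0
```

Emit:
apply_moves(moves=[{"dx":0,"dy":0,"dz":0,"rx":0,"ry":0,"rz":0,"gripper":80},{"dx":0,"dy":0,"dz":0,"rx":0,"ry":0,"rz":0,"gripper":80},{"dx":0,"dy":0,"dz":0,"rx":0,"ry":0,"rz":0,"gripper":80}])

```text
clock: 41.4
position: [0.5024, -0.3716, 0.1932]
tcp_rot: [-0.657, 0.754, -0.001, 0.001]
ft_force: [0.6, -0.6, 0.4]
opening: 0.742
gripper_force: 0.0
```

Free of the bar; withdrawing straight up, then aside, and checking.

Emit:
apply_moves(moves=[{"dx":0,"dy":0,"dz":-2,"rx":0,"ry":0,"rz":0,"gripper":80},{"dx":0,"dy":0,"dz":-4,"rx":0,"ry":0,"rz":0,"gripper":80},{"dx":0,"dy":0,"dz":-5,"rx":0,"ry":0,"rz":0,"gripper":80},{"dx":-3,"dy":0,"dz":-3,"rx":0,"ry":0,"rz":0,"gripper":80},{"dx":-5,"dy":0,"dz":-1,"rx":0,"ry":0,"rz":0,"gripper":80}])

```text
clock: 42.02
position: [0.5133, -0.2927, 0.3456]
tcp_rot: [-0.656, 0.755, -0.003, 0.002]
ft_force: [0.6, 1.2, -0.3]
opening: 0.796
gripper_force: 0.0
```

Emit:
apply_moves(moves=[{"dx":-5,"dy":0,"dz":0,"rx":0,"ry":0,"rz":0,"gripper":80},{"dx":-2,"dy":0,"dz":0,"rx":0,"ry":0,"rz":0,"gripper":80},{"dx":0,"dy":0,"dz":0,"rx":0,"ry":0,"rz":0,"gripper":80},{"dx":0,"dy":0,"dz":0,"rx":0,"ry":0,"rz":0,"gripper":80}])

```text
clock: 42.52
position: [0.5222, -0.2237, 0.343]
tcp_rot: [-0.657, 0.754, -0.001, 0.001]
ft_force: [0.1, -0.5, 0.7]
opening: 0.802
gripper_force: 0.0
```

Run:
```python
from h import *
import json
m=camera_model("wrist");w=snapshot("wrist")[:,:,::-1];cv2.imwrite("pics/p10w.png",w)
g=cv2.cvtColor(w,cv2.COLOR_BGR2GRAY)
hsv=cv2.cvtColor(w,cv2.COLOR_BGR2HSV);s=hsv[...,1].astype(int)
print(tcp()[0],proj(m,[[.501,-.374,.214],[.501+.07*.134,-.374+.07*.991,.214],[.501-.07*.134,-.374-.07*.991,.214]]).round(0).tolist())
# bar: neutral/bluish bright vs warm table
d=w[...,0].astype(int)-w[...,2].astype(int)
k=((d>=0)&(g>170)).astype(np.uint8);k[232:]=0
k=cv2.morphologyEx(k,cv2.MORPH_OPEN,np.ones((5,5)))
for c in cv2.findContours(k,0,2)[0]:
    if cv2.contourArea(c)>300:
        P=cast(m,cv2.boxPoints(cv2.minAreaRect(c)),.214);e=np.roll(P,-1,0)-P;l=np.linalg.norm(e,axis=1)
        print(cv2.boundingRect(c),P.mean(0).round(4),l.round(3),np.degrees(np.arctan2(e[l.argmax()][1],e[l.argmax()][0])).round(1))
```

```text
[ 0.52219918 -0.22391937  0.34297123] [[320.0, -8.0], [320.0, 93.0], [320.0, -123.0]]
(310, 0, 17, 106) [ 0.5081 -0.3323  0.214 ] [0.012 0.074 0.013 0.074] -98.2
```

```bash
python3 -c "
from rig import *
print(finish_job())"
```

```text
the job is handed in; nothing more can be done
None
```

The job is handed in: all three radios lie in their own cradles within about 3 mm of centre, and the basket hangs by its bar in the dips of the other stand. It was carried level with both packs still in it mid-carry (packs not viewed again after hanging), and the mouse and hand microphone were not touched.

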